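# Unstack the paint pots and the brush tin

### The job

Take the stack on the painting desk apart: stand each paint pot upright in the middle of the coaster of its own colour, leaving the metal brush tin where it is until all three pots stand on their coasters. Then, last, lay the tin squarely in the middle of the green mat, lengthwise along it. Set everything down rather than dropping it, never tip a pot over, and do not disturb the brush cup or the computer fan.

Things in the scene. Friction and masses are not known exactly. Their poses are not given: they have to be found in the camera images.
- red_pot: closed wide paint pot, all red with a flat red screw lid and a white paper band, round, 54 mm across the lid (50 mm below it), 46 mm tall, lid the top 18 mm; about 120 g. Starts on the lid of the tin, 42 mm from the tin's middle towards one end (either end); the small yellow pot may stand on it. Origin: centre of its underside, z up.
- blue_pot: closed wide paint pot, all blue with a flat blue screw lid and a white paper band, round, 54 mm across the lid (50 mm below it), 46 mm tall, lid the top 18 mm; about 120 g. Starts on the lid of the tin, 42 mm from the tin's middle towards one end (either end); the small yellow pot may stand on it. Origin: centre of its underside, z up.
- yellow_pot: closed small paint pot, all yellow with a flat yellow lid and a white paper band, round, 34 mm across the lid (30 mm below it), 40 mm tall, lid the top 16 mm; about 50 g. Starts centred on the lid of the red or the blue pot, its underside 74 mm above the desk. Origin: centre of its underside, z up.
- brush_tin: closed flat pale silver metal tin, 170 mm long (its x axis), 60 mm wide (its y axis), 28 mm tall, about 250 g; lies on the desk at the bottom of the stack, both wide pots side by side along its length on its flat lid. The short 60 mm way is the one to grasp. Origin: centre of its underside, z up.
- red_coaster: flat round red coaster with a thin white ring on it, fixed to the desk, 84 mm across, 4 mm thick; the place of the red pot. Origin: centre of its underside (on the desk), z up.
- blue_coaster: flat round blue coaster with a thin white ring on it, fixed to the desk, 84 mm across, 4 mm thick; the place of the blue pot. Origin: centre of its underside (on the desk), z up.
- yellow_coaster: flat round yellow coaster with a thin white ring on it, fixed to the desk, 84 mm across, 4 mm thick; the place of the yellow pot. Origin: centre of its underside (on the desk), z up.
- green_mat: flat green rectangular mat with a thin white outline, fixed to the desk, 200 mm long (its x axis), 96 mm wide (its y axis), 3 mm thick; the place of the tin, which may lie either way round along it. Origin: centre of its underside (on the desk), z up.
- brush_cup: bystander: loose white plastic cup, 68 mm across and 90 mm tall, with brushes standing up to 190 mm high. Leave it alone. Origin: centre of its underside.
- case_fan: bystander: loose black computer fan lying flat, 120 x 120 mm, 25 mm thick, pale blades. Leave it alone. Origin: centre of its underside.
There are look-alikes about, which are no part of the job. Of the things that look like the red_coaster, take the one that is farthest to the robot's right at the start.

How it is judged:
By the outcome, as a careful person would: the job done as asked, in the order asked, and still so for the second after the job is handed in, with the robot touching nothing.
It also fails if it takes over 128 s, if anything falls off the work surface, if the arm or the gripper's body presses on something with over 40 N, if the wrist force passes 120 N, or if a joint passes its speed limit or range.

### The arm

A 7-joint arm with a two-finger parallel gripper is mounted at the origin on the work surface. World frame = base frame: x ahead of the robot, y to its left, z up, the work surface at z = 0. Lengths are in mm, angles in rad, forces in N, time in s.
With the tool pointing down it reaches from about 400 to 850 mm from the base axis. Payload 4.5 kg.
Tool frame: the origin (TCP) lies at the very end of the fingers, on their centre line; the grasp point (between the pads) lies 19 mm behind it; z points along the fingers, y is the direction in which the jaws open and shut (so a half turn about z gives the same grasp; the last joint's range is limited). The gripper opens to 85 mm and grips with 20 to 120 N. Pads are 22 mm wide; open, the fingers measure 114 mm over their backs; the gripper's body (76 mm by 85 mm) begins 54 mm behind the grasp point. The pads swing forward as they close: fully open they stand 13 mm farther back than shut.
Start: joints at [1.198, 0.689, -0.195, 1.565, 0.157, 0.902, -0.215], TCP at [247.326, -574.007, 231.317] pointing down, gripper open.
Joint ranges: [-3.01, 3.01], [-0.46, 2.08], [-1.47, 1.51], [0.13, 2.56], [-1, 4.14], [0.04, 2.09], [-2.66, 2.66]. Speed limits (rad/s): [2.57, 2.57, 3.14, 3.14, 3.14, 3.14, 3.14].

### API

Orientations are given as a unit quaternion [w, x, y, z].
In Python, from rig import state, imaging, workorder gives the robot as it stands.
- The arm moves only by the tool step_arm, never from a script. Its argument "increments" is a list of rows, each an object of numbers: "dx", "dy", "dz": the shift along the tool's x, y, z in m; "wx", "wy", "wz": the turn, a rotation vector about the tool's x, y, z in rad; "grip": the gripper's target within -1 to 1 (fully open at 1, half-way at 0, shut at -1). A call has exactly 10 rows; each row is the pose to reach, as a shift and turn from the pose commanded when the call began, along the tool's axes at that moment; what a row does not reach only later rows make up. A row lasts 1/12 s, in which the tool goes at most 41.7 mm and 7.16 degrees, less where a joint would pass 70% of its speed; a pose out of reach is approached as far as the arm can. A call with a gripper value outside its range is refused whole. The fingers move at their own pace and stop on an object; the grip force is fixed at half the most. Time passes only in rows, so rows that repeat a pose let the fingers close, or fill a call up. It gives the time, the measured TCP pose, the force and the opening at its end, in the units of the state.
- state(): the state, without advancing time (a new reading comes with each control period).
- imaging.get_image(name): name is "side" or "top" or "wrist"; returns a dict with "color" (420x560x3 uint8, blue, green, red), "mtx" (3x3 intrinsics, pixels), "D" ([k1, k2, p1, p2, k3] as OpenCV has them; the pictures are not rectified), "R" (3x3) and "t" (3): a world point X has camera coordinates R X + t; the wrist camera has in their place "tool_from_camera" (4x4, takes a point from camera to tool coordinates, whose origin is the TCP and whose axes are the flange's). Camera axes: x right, y down, z forward; pixel columns grow to the right and rows downward; lengths in mm; the calibration is good to about 2 mm. A picture is of the moment at which its call begins: read the wrist's pose just before it. There is no depth.
- workorder.job_done(): hands the job in, once; it reports no verdict.
The state is a dict: "time": time; "joints": joint angles; "qd": joint speeds; "effort": joint torques, N m; "tool_pos": TCP position; "tcp_rot": TCP orientation; "contact_force": force on the tool from outside, world axes, zero at the start; "torque": the same for the moment, N m; "finger_gap": finger opening in mm.
Only numpy, scipy, OpenCV 4.12 (cv2) and the standard library are available. Lean on these libraries where they do the work, as an engineer would, in place of code of your own. Each camera call takes 0.05 s, during which the arm holds its last target.

## Working session

There is one attempt and no reset: what is moved stays moved. The work goes in short steps, Python scripts to look and compute and a tool call to move; the robot and the scene stay as the last step left them, time stands still between calls to the robot, and variables do not carry over. Pictures are saved under pics/ and viewed, and the job is handed in when it is done.

Besides the shell and the picture viewer there is one more tool, called after "Call:" by a JSON object that holds its "method" and its "body", one argument or row to a line. step_arm: Moves the arm, as the interface text tells. Its arguments: {"type":"object","properties":{"increments":{"type":"array","items":{"type":"object","properties":{"dx":{"type":"number"},"dy":{"type":"number"},"dz":{"type":"number"},"wx":{"type":"number"},"wy":{"type":"number"},"wz":{"type":"number"},"grip":{"type":"number"}}}}},"required":["increments"]}

```bash
ls; mkdir -p pics
python3 - <<'E'
from rig import state, imaging, workorder
import cv2
s=state(); print(s)
for n in ["side","top","wrist"]:
    d=imaging.get_image(n); cv2.imwrite(f"pics/{n}0.png",d["color"])
    print(n,{k:v for k,v in d.items() if k!="color"})
E
```

```text
pics
{'time': 0.0, 'joints': array([ 1.19781444,  0.69002813, -0.1945004 ,  1.56634689,  0.15725415,
        0.90249499, -0.21508302]), 'qd': array([-7.59927440e-04,  4.74535376e-04,  2.42473501e-05, -4.27154016e-04,
        6.50467582e-04,  6.93285817e-04, -1.80508313e-03]), 'effort': array([-6.16974171e-05, -5.39610207e+01, -1.26696412e+00, -1.58544159e+01,
        8.89155956e-03,  9.52895265e-03,  6.78041005e-06]), 'tool_pos': array([ 246.98259066, -573.41500931,  230.45538262]), 'tcp_rot': array([-9.14240603e-04,  9.79380486e-01,  2.02022200e-01, -2.42404696e-04]), 'contact_force': array([ 0.87430681,  0.46894607, -0.12898747]), 'torque': array([-0.00842725,  0.02693961, -0.01858845]), 'finger_gap': 85.57194356298504}
side {'mtx': array([[504.2358417 ,   0.        , 278.61984596],
       [  0.        , 504.2358417 , 214.68397407],
       [  0.        ,   0.        ,   1.        ]]), 'D': array([-0.00015009,  0.        ,  0.        ,  0.        ,  0.        ]), 'R': array([[-0.99234532, -0.12345594,  0.00306639],
       [-0.07435112,  0.577444  , -0.81303772],
       [ 0.09860367,
[... 485 characters left out ...]
 3.04884464e-02, -9.98275632e-01]]), 't': array([  23.7084693 ,  471.73073238, 1341.19945758])}
wrist {'mtx': array([[367.36593809,   0.        , 284.58164968],
       [  0.        , 367.36593809, 207.56739022],
       [  0.        ,   0.        ,   1.        ]]), 'D': array([-0.0786349,  0.       ,  0.       ,  0.       ,  0.       ]), 'tool_from_camera': array([[-7.19893336e-05, -9.53194542e-01, -3.02357669e-01,
         7.77803852e+01],
       [ 9.99999463e-01,  2.43878287e-04, -1.00692914e-03,
         5.49909341e-01],
       [ 1.03353783e-03, -3.02357580e-01,  9.53194013e-01,
        -1.42774072e+02],
       [ 0.00000000e+00,  0.00000000e+00,  0.00000000e+00,
         1.00000000e+00]])}
```

View pics/top0.png

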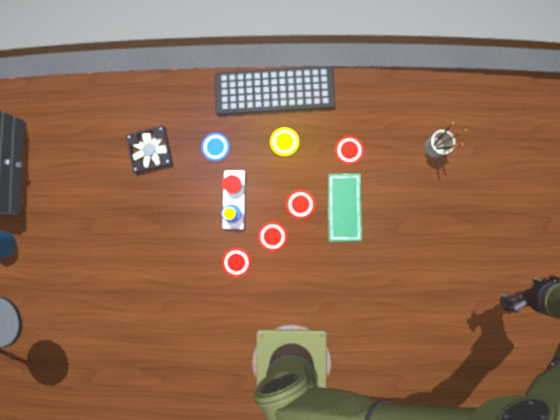

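View pics/side0.png

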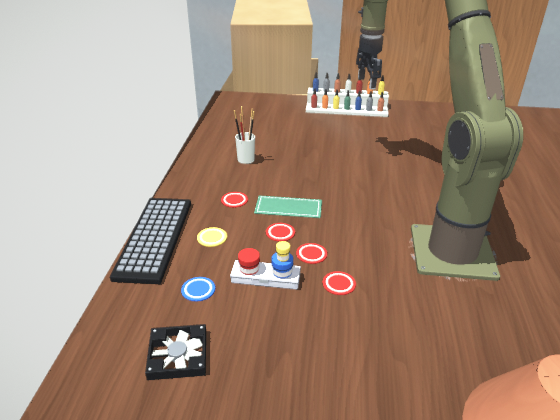

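View pics/wrist0.png

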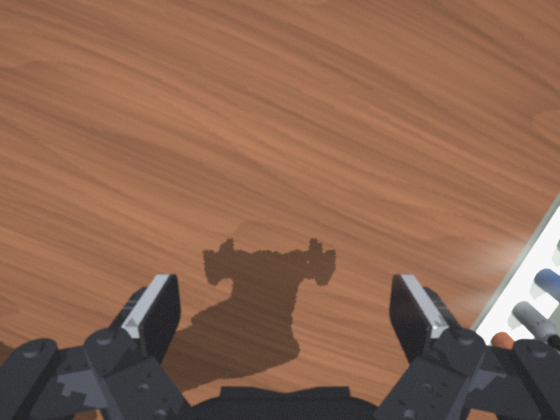

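The top view shows four red look-alikes at (349,150), (300,204), (272,236) and (236,262). Image right is −y, the robot's right, so (349,150) is the one meant. Blue coaster is at (215,147), yellow coaster at (284,141), mat at (345,208). The tin is around (233,200) with red at its far end and blue plus yellow at its near end. I'll enlarge and measure.

```bash
cat > h.py <<'E'
import numpy as np, cv2
from scipy.spatial.transform import Rotation as Ro
from rig import state, imaging, workorder
def cam(d,s=None):
    if "R" in d: return d["mtx"],d["D"],np.array(d["R"]),np.array(d["t"])
    q=s["tcp_rot"]; Rt=Ro.from_quat([q[1],q[2],q[3],q[0]]).as_matrix()
    T=np.array(d["tool_from_camera"]); Rwc=Rt@T[:3,:3]; p=Rt@T[:3,3]+s["tool_pos"]
    return d["mtx"],d["D"],Rwc.T,-Rwc.T@p
def p2w(c,uv,z):
    K,D,R,t=c
    n=cv2.undistortPoints(np.array(uv,float).reshape(-1,1,2),K,D).reshape(-1,2)
    r=np.c_[n,np.ones(len(n))]@R; o=-R.T@t
    return o+r*((z-o[2])/r[:,2])[:,None]
def w2p(c,X):
    K,D,R,t=c
    return cv2.projectPoints(np.array(X,float).reshape(-1,1,3),cv2.Rodrigues(R)[0],t,K,D)[0].reshape(-1,2)
def crop(img,x0,y0,x1,y1,f,name):
    cv2.imwrite("pics/"+name,cv2.resize(img[y0:y1,x0:x1],None,fx=f,fy=f,interpolation=cv2.INTER_CUBIC))
E
python3 - <<'E'
from h import *
img=cv2.imread("pics/top0.png"); crop(img,180,110,380,290,4,"topc0.png")
img=cv2.imread("pics/side0.png"); crop(img,170,180,370,310,4,"sidec0.png")
E
```

```text
(no output)
```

View pics/topc0.png

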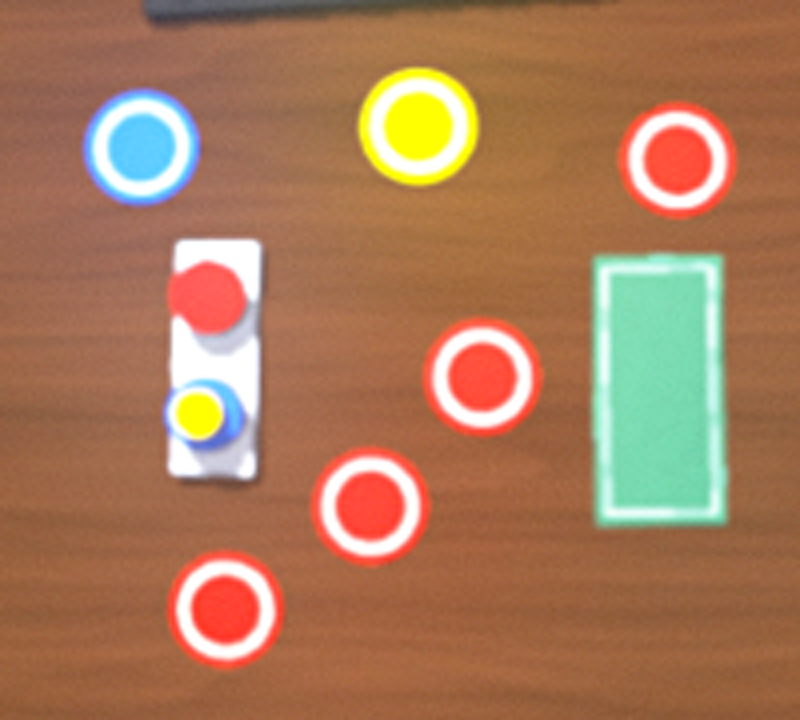

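View pics/sidec0.png

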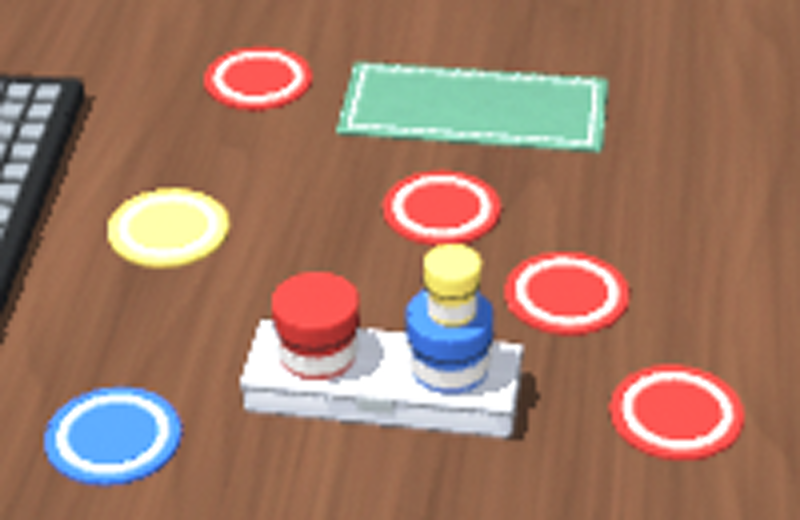

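Run:
```python
from h import *
np.set_printoptions(precision=1,suppress=True)
def f(o,pts): return (np.array(pts,float)+.5)/4-.5+np.array(o)
T=cam(imaging.get_image("top")); S=cam(imaging.get_image("side"))
o=(180,110); q=(170,180)
for n,z,a,b in [("blueC",4,(142,147),(112,435)),("yelC",4,(419,126),(168,227)),("redC",4,(678,160),(258,77)),
  ("redlid",74,(209,298),(316,301)),("bluelid",74,(204,415),None),("yellid",114,(199,415),(453,266)),("redfoot",28,None,None)]:
    if a: print(n,"top",p2w(T,[f(o,a)],z)[0], "side" , p2w(S,[f(q,b)],z)[0] if b else "")
m=p2w(T,f(o,[(593,257),(723,255),(727,524),(596,526)]),3); print("mat",m,m.mean(0))
m=p2w(T,f(o,[(174,241),(262,241),(257,478),(169,478)]),28); print("tin",m,m.mean(0))
m=p2w(S,f(q,[(355,62),(608,76),(601,151),(337,132)]),3); print("mat s",m,m.mean(0))
m=p2w(S,f(q,[(259,320),(524,343),(513,412),(242,387)]),28); print("tin s",m,m.mean(0))
```

```text
blueC top [650.4 229.4   4. ] side [650.7 231.7   4. ]
yelC top [664.7  20.3   4. ] side [664.5  23.1   4. ]
redC top [ 638.4 -173.3    4. ] side [ 638.6 -171.3    4. ]
redlid top [528.9 167.4  74. ] side [531.1 170.7  74. ]
bluelid top [445.9 170.4  74. ] side 
yellid top [444.6 168.  114. ] side [445.7 174.8 114. ]
mat [[ 565.7 -109.2    3. ]
 [ 567.1 -206.2    3. ]
 [ 367.2 -207.6    3. ]
 [ 365.9 -110.6    3. ]] [ 466.5 -158.4    3. ]
tin [[575.7 200.3  28. ]
 [575.3 135.1  28. ]
 [401.4 137.9  28. ]
 [401.3 202.7  28. ]] [488.4 169.   28. ]
mat s [[ 567.2 -203.5    3. ]
 [ 367.9 -209.1    3. ]
 [ 367.6 -108.4    3. ]
 [ 565.7 -107.4    3. ]] [ 467.1 -157.1    3. ]
tin s [[575.1 140.5  28. ]
 [403.5 141.1  28. ]
 [404.6 205.2  28. ]
 [573.2 204.2  28. ]] [489.1 172.7  28. ]
```

The positions from the two cameras agree to 2–3 mm. The first move goes over the stack; I'll compute the shift in tool axes.

```bash
cat >> h.py <<'E'
def go(x,y,z,yaw=0.0):
    s=state(); q=s["tcp_rot"]; Rt=Ro.from_quat([q[1],q[2],q[3],q[0]])
    d=Rt.inv().apply(np.array([x,y,z])-s["tool_pos"])
    w=Ro.from_euler('z',yaw)*Ro.from_euler('x',np.pi)
    r=(Rt.inv()*w).as_rotvec()
    print("t %.2f"%s["time"],"pos",s["tool_pos"].round(1),"d",(d/1000).round(4),"w",r.round(4),"j",s["joints"].round(2),"F",s["contact_force"].round(1),"gap %.1f"%s["finger_gap"])
E
python3 -c "
from h import *
go(420,-330,240,0)"
```

```text
t 0.25 pos [ 247.2 -573.7  230.9] d [ 0.2552 -0.1555 -0.009 ] w [-8.000e-04  2.000e-04  4.069e-01] j [ 1.2   0.69 -0.19  1.57  0.16  0.9  -0.22] F [-0.1 -0.2  1.1] gap 85.2
```

Call:
{"method": "step_arm", "body": {
  "increments": [
    {"dx": 0.015, "dy": -0.009, "dz": 0, "wz": 0.03, "grip": 1},
    {"dx": 0.045, "dy": -0.027, "dz": -0.002, "wz": 0.08, "grip": 1},
    {"dx": 0.075, "dy": -0.045, "dz": -0.004, "wz": 0.13, "grip": 1},
    {"dx": 0.105, "dy": -0.064, "dz": -0.006, "wz": 0.18, "grip": 1},
    {"dx": 0.135, "dy": -0.082, "dz": -0.008, "wz": 0.23, "grip": 1},
    {"dx": 0.165, "dy": -0.1, "dz": -0.009, "wz": 0.28, "grip": 1},
    {"dx": 0.195, "dy": -0.119, "dz": -0.009, "wz": 0.33, "grip": 1},
    {"dx": 0.22, "dy": -0.134, "dz": -0.009, "wz": 0.37, "grip": 1},
    {"dx": 0.24, "dy": -0.146, "dz": -0.009, "wz": 0.4, "grip": 1},
    {"dx": 0.255, "dy": -0.1555, "dz": -0.009, "wz": 0.407, "grip": 1}
  ]
}}

```text
invalid input
```

```bash
python3 -c "
from h import *
go(470,-60,240,0)"
```

```text
t 0.25 pos [ 247.2 -573.7  230.9] d [ 0.4079 -0.3836 -0.0088] w [-8.000e-04  2.000e-04  4.069e-01] j [ 1.2   0.69 -0.19  1.57  0.16  0.9  -0.22] F [-0.1 -0.2  1.1] gap 85.2
```

Call:
{"method": "step_arm", "body": {
  "increments": [
    {"dx": 0.015, "dy": -0.009, "dz": 0, "wx": 0, "wy": 0, "wz": 0.03, "grip": 1},
    {"dx": 0.045, "dy": -0.027, "dz": -0.002, "wx": 0, "wy": 0, "wz": 0.08, "grip": 1},
    {"dx": 0.075, "dy": -0.045, "dz": -0.004, "wx": 0, "wy": 0, "wz": 0.13, "grip": 1},
    {"dx": 0.105, "dy": -0.064, "dz": -0.006, "wx": 0, "wy": 0, "wz": 0.18, "grip": 1},
    {"dx": 0.135, "dy": -0.082, "dz": -0.008, "wx": 0, "wy": 0, "wz": 0.23, "grip": 1},
    {"dx": 0.165, "dy": -0.1, "dz": -0.009, "wx": 0, "wy": 0, "wz": 0.28, "grip": 1},
    {"dx": 0.195, "dy": -0.119, "dz": -0.009, "wx": 0, "wy": 0, "wz": 0.33, "grip": 1},
    {"dx": 0.22, "dy": -0.134, "dz": -0.009, "wx": 0, "wy": 0, "wz": 0.37, "grip": 1},
    {"dx": 0.24, "dy": -0.146, "dz": -0.009, "wx": 0, "wy": 0, "wz": 0.4, "grip": 1},
    {"dx": 0.255, "dy": -0.1555, "dz": -0.009, "wx": 0, "wy": 0, "wz": 0.407, "grip": 1}
  ]
}}

```text
time: 1.08
tool_pos: [421.8, -327.5, 240.4]
tcp_rot: [-0.0, 1.0, 0.001, 0.0]
contact_force: [0.5, 0.1, 0.3]
finger_gap: 85.6
```

```bash
python3 -c "
from h import *
go(470,-60,240,0)"
```

```text
t 1.08 pos [ 421.8 -327.5  240.4] d [ 0.0487 -0.2675  0.0007] w [-0.0009 -0.0008  0.0019] j [ 0.61  0.55 -0.05  1.83  0.04  0.75 -1.03] F [0.5 0.1 0.3] gap 85.6
```

Call:
{"method": "step_arm", "body": {
  "increments": [
    {"dx": 0.003, "dy": -0.015, "dz": 0, "wx": 0, "wy": 0, "wz": 0, "grip": 1},
    {"dx": 0.008, "dy": -0.045, "dz": 0, "wx": 0, "wy": 0, "wz": 0, "grip": 1},
    {"dx": 0.014, "dy": -0.08, "dz": 0, "wx": 0, "wy": 0, "wz": 0, "grip": 1},
    {"dx": 0.02, "dy": -0.115, "dz": 0, "wx": 0, "wy": 0, "wz": 0, "grip": 1},
    {"dx": 0.026, "dy": -0.15, "dz": 0, "wx": 0, "wy": 0, "wz": 0, "grip": 1},
    {"dx": 0.032, "dy": -0.185, "dz": 0, "wx": 0, "wy": 0, "wz": 0, "grip": 1},
    {"dx": 0.038, "dy": -0.215, "dz": 0, "wx": 0, "wy": 0, "wz": 0, "grip": 1},
    {"dx": 0.043, "dy": -0.245, "dz": 0, "wx": 0, "wy": 0, "wz": 0, "grip": 1},
    {"dx": 0.048, "dy": -0.28, "dz": 0, "wx": 0, "wy": 0, "wz": 0, "grip": 1},
    {"dx": 0.05, "dy": -0.315, "dz": 0, "wx": 0, "wy": 0, "wz": 0, "grip": 1}
  ]
}}

```text
time: 1.92
tool_pos: [470.7, -13.8, 240.4]
tcp_rot: [0.0, 1.0, -0.0, 0.001]
contact_force: [1.4, 0.8, 0.7]
finger_gap: 85.4
```

```bash
python3 -c "
from h import *
go(420,171,250,0)"
```

```text
t 1.92 pos [470.7 -13.8 240.4] d [-0.0509 -0.1848 -0.0096] w [ 0.0001 -0.0012 -0.0008] j [-0.06  0.48 -0.02  2.01  0.01  0.65 -1.66] F [1.4 0.8 0.7] gap 85.4
```

Call:
{"method": "step_arm", "body": {
  "increments": [
    {"dx": -0.004, "dy": -0.015, "dz": 0, "wx": 0, "wy": 0, "wz": 0, "grip": 1},
    {"dx": -0.01, "dy": -0.035, "dz": -0.002, "wx": 0, "wy": 0, "wz": 0, "grip": 1},
    {"dx": -0.016, "dy": -0.06, "dz": -0.005, "wx": 0, "wy": 0, "wz": 0, "grip": 1},
    {"dx": -0.023, "dy": -0.085, "dz": -0.008, "wx": 0, "wy": 0, "wz": 0, "grip": 1},
    {"dx": -0.03, "dy": -0.11, "dz": -0.01, "wx": 0, "wy": 0, "wz": 0, "grip": 1},
    {"dx": -0.037, "dy": -0.135, "dz": -0.01, "wx": 0, "wy": 0, "wz": 0, "grip": 1},
    {"dx": -0.043, "dy": -0.158, "dz": -0.01, "wx": 0, "wy": 0, "wz": 0, "grip": 1},
    {"dx": -0.047, "dy": -0.173, "dz": -0.01, "wx": 0, "wy": 0, "wz": 0, "grip": 1},
    {"dx": -0.05, "dy": -0.182, "dz": -0.01, "wx": 0, "wy": 0, "wz": 0, "grip": 1},
    {"dx": -0.051, "dy": -0.185, "dz": -0.01, "wx": 0, "wy": 0, "wz": 0, "grip": 1}
  ]
}}

```text
time: 2.75
tool_pos: [418.6, 171.3, 250.3]
tcp_rot: [-0.0, 1.0, 0.001, -0.0]
contact_force: [0.1, -0.8, -0.3]
finger_gap: 85.5
```

```bash
python3 -c "
from h import *
go(445.3,171,85,0)
d=imaging.get_image('wrist'); cv2.imwrite('pics/w1.png',d['color'])
go(445.3,171,85,0)"
```

```text
t 2.75 pos [418.6 171.3 250.3] d [0.0267 0.0005 0.1653] w [-0.0006  0.0001  0.0027] j [-0.49  0.44 -0.    2.05  0.    0.66 -2.06] F [ 0.1 -0.8 -0.3] gap 85.5
t 2.80 pos [418.7 170.7 250.3] d [ 0.0266 -0.0002  0.1653] w [-0.0002  0.0001  0.0018] j [-0.49  0.44 -0.    2.05  0.    0.66 -2.06] F [-0.5 -0.3 -0.1] gap 85.4
```

View pics/w1.png

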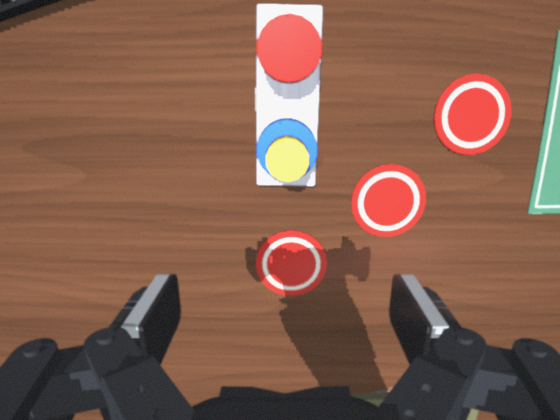

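The wrist view shows the yellow lid at (288,159), blue lid around (287,146), red lid at (290,48), and tin corners near (257,6), (322,6), (316,185), (257,185).

Run:
```python
from h import *
np.set_printoptions(precision=1,suppress=True)
s=state(); d=imaging.get_image("wrist"); c=cam(d,s); I=d["color"]
def blob(mask,z,n):
    k,l,st,ce=cv2.connectedComponentsWithStats(mask.astype(np.uint8))
    for i in range(1,k):
        if st[i,4]>800: print(n,ce[i],st[i],p2w(c,[ce[i]],z)[0])
b,g,r=[I[...,i].astype(int) for i in range(3)]
blob((r>180)&(g>170)&(b<100),114,"yel")
blob((r>170)&(g<70)&(b<70),74,"red")
m=p2w(c,[(257,5),(322,6),(316,185.5),(257,185)],28);print(m,m.mean(0))
crop(I,230,0,350,200,4,"w1c.png"); 
I2=cv2.imread("pics/w1c.png")[:,:480]; cv2.imwrite("pics/w1c.png",cv2.resize(I2,None,fx=.74,fy=.74))
```

```text
[[573.4 196.1  28. ]
 [572.7 137.1  28. ]
 [404.5 138.6  28. ]
 [404.9 199.   28. ]] [488.9 167.7  28. ]
```

View pics/w1c.png

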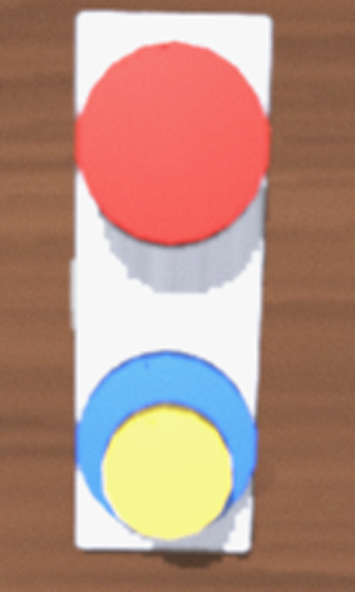

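Run:
```python
from h import *
np.set_printoptions(precision=1,suppress=True)
s=state(); d=imaging.get_image("wrist"); c=cam(d,s)
f=lambda a:(np.array(a,float)+.5)/2.96-.5+np.array([230,0])
print(p2w(c,f([(167.5,472),(102,472),(233,472)]),114)); print(p2w(c,f([(173,143)]),74),p2w(c,f([(167,438)]),74))
m=p2w(c,f([(78,12),(271,16),(250,551),(77,549)]),28);print(m,m.mean(0))
go(445,169,240)
```

```text
[[447.3 168.1 114. ]
 [447.3 185.1 114. ]
 [447.3 151.1 114. ]]
[[531.6 166.6  74. ]] [[450.3 168.1  74. ]]
[[574.9 195.4  28. ]
 [573.8 136.2  28. ]
 [404.5 139.2  28. ]
 [405.2 199.   28. ]] [489.6 167.5  28. ]
t 2.90 pos [419.3 168.7 250.2] d [ 0. -0.  0.] w [ 0. -0. -0.] j [-0.5  0.4 -0.   2.   0.   0.7 -2.1] F [-0.4 -0.8  0.4] gap 85.3
```

Call:
{"method": "step_arm", "body": {
  "increments": [
    {"dx": 0.005, "dy": 0, "dz": 0.01, "wx": 0, "wy": 0, "wz": 0, "grip": 1},
    {"dx": 0.012, "dy": 0, "dz": 0.03, "wx": 0, "wy": 0, "wz": 0, "grip": 1},
    {"dx": 0.02, "dy": 0, "dz": 0.055, "wx": 0, "wy": 0, "wz": 0, "grip": 1},
    {"dx": 0.0255, "dy": 0, "dz": 0.08, "wx": 0, "wy": 0, "wz": 0, "grip": 1},
    {"dx": 0.0275, "dy": 0, "dz": 0.1, "wx": 0, "wy": 0, "wz": 0, "grip": 1},
    {"dx": 0.0275, "dy": 0, "dz": 0.12, "wx": 0, "wy": 0, "wz": 0, "grip": 1},
    {"dx": 0.0275, "dy": 0, "dz": 0.138, "wx": 0, "wy": 0, "wz": 0, "grip": 1},
    {"dx": 0.0275, "dy": 0, "dz": 0.152, "wx": 0, "wy": 0, "wz": 0, "grip": 1},
    {"dx": 0.0275, "dy": 0, "dz": 0.161, "wx": 0, "wy": 0, "wz": 0, "grip": 1},
    {"dx": 0.0275, "dy": 0, "dz": 0.165, "wx": 0, "wy": 0, "wz": 0, "grip": 1}
  ]
}}

```text
time: 3.73
tool_pos: [446.4, 168.3, 83.6]
tcp_rot: [0.001, 1.0, -0.001, -0.001]
contact_force: [-0.1, -0.0, -0.3]
finger_gap: 85.3
```

```bash
python3 -c "
from h import *
go(446.5,169.5,85,0)
d=imaging.get_image('side'); crop(d['color'],200,180,340,300,5,'s2.png')
go(446.5,169.5,85,0)
d=imaging.get_image('wrist'); cv2.imwrite('pics/w2.png',d['color'])
go(446.5,169.5,85,0)"
```

```text
t 3.73 pos [446.4 168.3  83.6] d [ 0.0001 -0.0012 -0.0014] w [ 0.0015  0.0018 -0.0019] j [-0.46  0.77 -0.    2.13  0.01  0.25 -2.04] F [-0.1 -0.  -0.3] gap 85.3
t 3.78 pos [446.4 168.6  83.8] d [ 0.0001 -0.0009 -0.0012] w [ 0.0013  0.0017 -0.0015] j [-0.46  0.77 -0.    2.13  0.01  0.25 -2.04] F [-0.7 -0.5  0.6] gap 85.8
t 3.83 pos [446.6 169.   84.7] d [-0.0001 -0.0005 -0.0003] w [ 0.0008  0.0008 -0.0012] j [-0.46  0.77 -0.    2.13  0.01  0.25 -2.04] F [-0.2 -0.2  0.5] gap 85.3
```

View pics/s2.png

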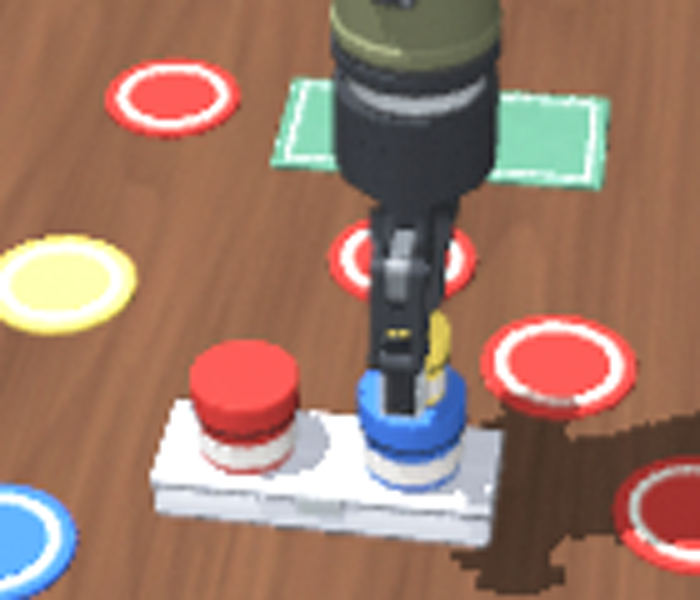

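View pics/w2.png

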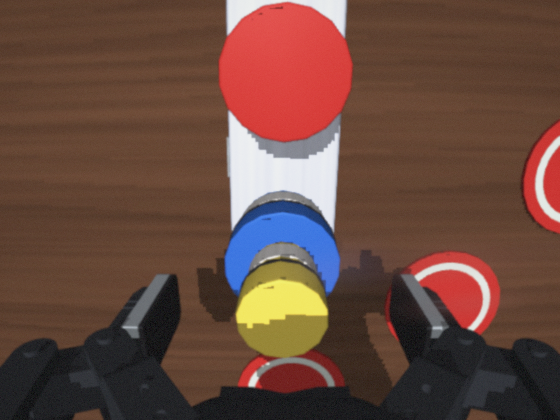

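```bash
python3 -c "
from h import *
s=state(); d=imaging.get_image('wrist');c=cam(d,s)
print(s['tool_pos'],p2w(c,[(282.5,311),(236,311),(328.5,311),(282,357),(282,263)],114).round(1))"
```

```text
[446.64434023 168.95212014  84.67595275] [[449.7 169.4 114. ]
 [449.7 186.1 114. ]
 [449.7 152.9 114. ]
 [429.3 169.7 114. ]
 [468.8 169.5 114. ]]
```

Call:
{"method": "step_arm", "body": {
  "increments": [
    {"dx": 0, "dy": 0, "dz": 0, "wx": 0, "wy": 0, "wz": 0, "grip": 0.4},
    {"dx": 0, "dy": 0, "dz": 0, "wx": 0, "wy": 0, "wz": 0, "grip": 0.2},
    {"dx": 0, "dy": 0, "dz": 0, "wx": 0, "wy": 0, "wz": 0, "grip": 0},
    {"dx": 0, "dy": 0, "dz": 0, "wx": 0, "wy": 0, "wz": 0, "grip": -0.1},
    {"dx": 0, "dy": 0, "dz": 0, "wx": 0, "wy": 0, "wz": 0, "grip": -0.2},
    {"dx": 0, "dy": 0, "dz": 0, "wx": 0, "wy": 0, "wz": 0, "grip": -0.4},
    {"dx": 0, "dy": 0, "dz": 0, "wx": 0, "wy": 0, "wz": 0, "grip": -1},
    {"dx": 0, "dy": 0, "dz": 0, "wx": 0, "wy": 0, "wz": 0, "grip": -1},
    {"dx": 0, "dy": 0, "dz": 0, "wx": 0, "wy": 0, "wz": 0, "grip": -1},
    {"dx": 0, "dy": 0, "dz": 0, "wx": 0, "wy": 0, "wz": 0, "grip": -1}
  ]
}}

```text
time: 4.72
tool_pos: [446.8, 169.7, 85.9]
tcp_rot: [-0.0, 1.0, -0.0, 0.0]
contact_force: [-0.2, -0.2, 5.4]
finger_gap: 32.2
```

```bash
python3 -c "
from h import *
go(446.5,169.5,85,0)
d=imaging.get_image('side'); crop(d['color'],200,180,340,300,5,'s3.png')
d=imaging.get_image('wrist'); cv2.imwrite('pics/w3.png',d['color'])
go(446.5,169.5,85,0)"
```

```text
t 4.72 pos [446.8 169.7  85.9] d [-0.0003  0.0002  0.0009] w [-0.0002 -0.0008 -0.0002] j [-0.46  0.76 -0.    2.13  0.01  0.25 -2.04] F [-0.2 -0.2  5.4] gap 32.2
t 4.82 pos [446.8 169.8  85.9] d [-0.0003  0.0003  0.0009] w [-0.0002 -0.0008 -0.0001] j [-0.46  0.76 -0.    2.13  0.01  0.25 -2.04] F [-0.7  0.1  5.3] gap 31.9
```

View pics/s3.png

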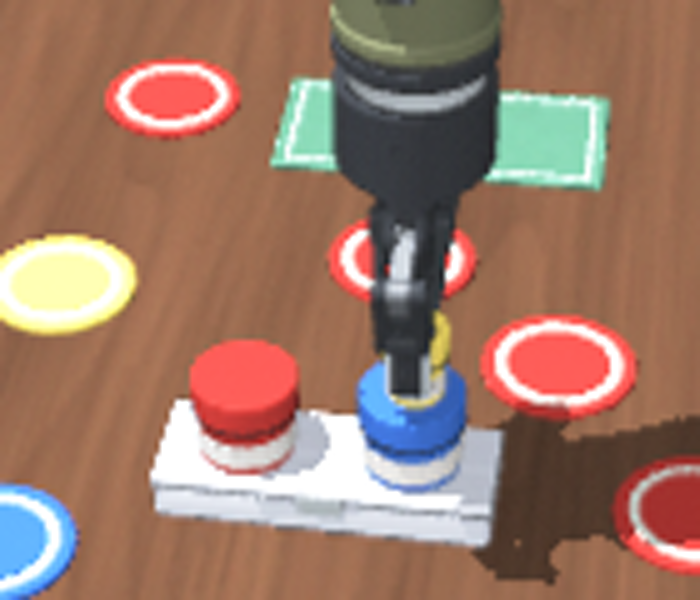

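View pics/w3.png

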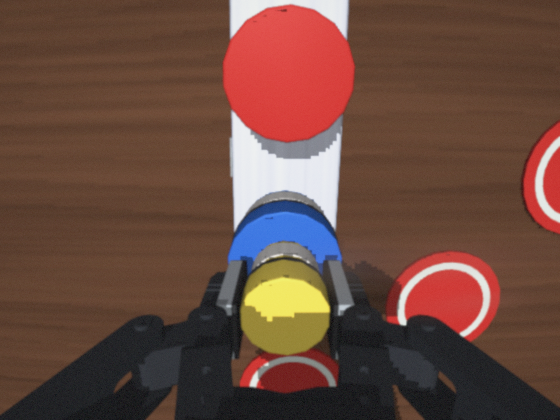

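Call:
{"method": "step_arm", "body": {
  "increments": [
    {"dx": 0, "dy": 0, "dz": -0.002, "wx": 0, "wy": 0, "wz": 0, "grip": -1},
    {"dx": 0, "dy": 0, "dz": -0.007, "wx": 0, "wy": 0, "wz": 0, "grip": -1},
    {"dx": 0, "dy": 0, "dz": -0.015, "wx": 0, "wy": 0, "wz": 0, "grip": -1},
    {"dx": 0, "dy": 0, "dz": -0.025, "wx": 0, "wy": 0, "wz": 0, "grip": -1},
    {"dx": 0, "dy": 0, "dz": -0.037, "wx": 0, "wy": 0, "wz": 0, "grip": -1},
    {"dx": 0, "dy": 0, "dz": -0.05, "wx": 0, "wy": 0, "wz": 0, "grip": -1},
    {"dx": 0, "dy": 0, "dz": -0.063, "wx": 0, "wy": 0, "wz": 0, "grip": -1},
    {"dx": 0, "dy": 0, "dz": -0.075, "wx": 0, "wy": 0, "wz": 0, "grip": -1},
    {"dx": 0, "dy": 0, "dz": -0.083, "wx": 0, "wy": 0, "wz": 0, "grip": -1},
    {"dx": 0, "dy": 0, "dz": -0.086, "wx": 0, "wy": 0, "wz": 0, "grip": -1}
  ]
}}

```text
time: 5.65
tool_pos: [447.2, 169.9, 172.8]
tcp_rot: [-0.0, 1.0, -0.0, 0.001]
contact_force: [-0.1, -0.2, 0.3]
finger_gap: 32.4
```

```bash
python3 -c "
from h import *
go(600,21.5,130,0)
d=imaging.get_image('side'); crop(d['color'],200,140,340,300,4,'s4.png')
"
```

```text
t 5.65 pos [447.2 169.9 172.8] d [0.1528 0.1484 0.043 ] w [-0.001  -0.0022 -0.0003] j [-0.46  0.6  -0.01  2.07  0.01  0.47 -2.04] F [-0.1 -0.2  0.3] gap 32.4
```

View pics/s4.png

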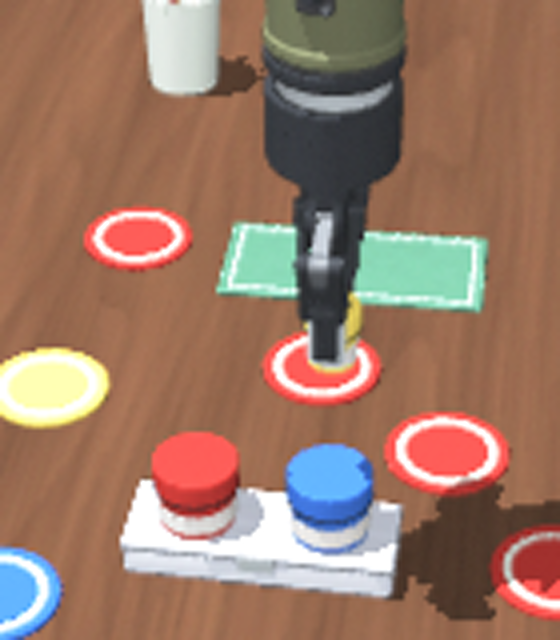

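Call:
{"method": "step_arm", "body": {
  "increments": [
    {"dx": 0.005, "dy": 0.005, "dz": 0.001, "wx": 0, "wy": 0, "wz": 0, "grip": -1},
    {"dx": 0.018, "dy": 0.018, "dz": 0.002, "wx": 0, "wy": 0, "wz": 0, "grip": -1},
    {"dx": 0.035, "dy": 0.035, "dz": 0.004, "wx": 0, "wy": 0, "wz": 0, "grip": -1},
    {"dx": 0.055, "dy": 0.055, "dz": 0.007, "wx": 0, "wy": 0, "wz": 0, "grip": -1},
    {"dx": 0.075, "dy": 0.075, "dz": 0.01, "wx": 0, "wy": 0, "wz": 0, "grip": -1},
    {"dx": 0.097, "dy": 0.095, "dz": 0.014, "wx": 0, "wy": 0, "wz": 0, "grip": -1},
    {"dx": 0.118, "dy": 0.115, "dz": 0.018, "wx": 0, "wy": 0, "wz": 0, "grip": -1},
    {"dx": 0.135, "dy": 0.132, "dz": 0.02, "wx": 0, "wy": 0, "wz": 0, "grip": -1},
    {"dx": 0.147, "dy": 0.143, "dz": 0.02, "wx": 0, "wy": 0, "wz": 0, "grip": -1},
    {"dx": 0.153, "dy": 0.1485, "dz": 0.02, "wx": 0, "wy": 0, "wz": 0, "grip": -1}
  ]
}}

```text
time: 6.53
tool_pos: [600.8, 17.4, 149.9]
tcp_rot: [0.001, 1.0, -0.002, -0.0]
contact_force: [-0.3, -0.8, -0.2]
finger_gap: 32.1
```

```bash
python3 -c "
from h import *
go(665,21.5,50,0)
d=imaging.get_image('wrist'); cv2.imwrite('pics/w5.png',d['color'])
go(665,21.5,50,0)
"
```

```text
t 6.53 pos [600.8  17.4 149.9] d [ 0.0642 -0.0046  0.0999] w [ 0.002   0.0005 -0.0042] j [-0.08  0.76 -0.05  1.72  0.06  0.67 -1.74] F [-0.3 -0.8 -0.2] gap 32.1
t 6.58 pos [601.3  17.4 150.2] d [ 0.0636 -0.0046  0.1002] w [ 0.0021 -0.0006 -0.0044] j [-0.08  0.76 -0.05  1.72  0.06  0.67 -1.74] F [ 1.8 -1.4  0.1] gap 32.1
```

View pics/w5.png

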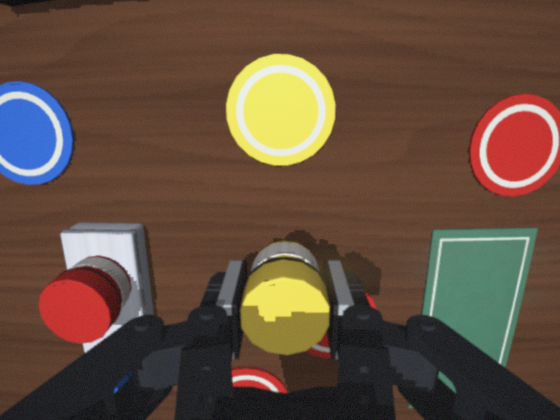

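```bash
python3 -c "
from h import *
for i in range(4):
  s=state(); d=imaging.get_image('wrist');c=cam(d,s)
  I=d['color'].astype(int); b,g,r=I[...,0],I[...,1],I[...,2]
  print(s['tool_pos'].round(2),s['tcp_rot'].round(4),s['qd'].round(3))
# coaster centre px by ellipse fit of yellow+white region
m=((r>110)&(g>100)).astype(np.uint8); m[:40]=0; m[175:]=0; m[:,:215]=0; m[:,345:]=0
m=cv2.morphologyEx(m,cv2.MORPH_CLOSE,np.ones((5,5)))
cs=max(cv2.findContours(m,0,1)[0],key=cv2.contourArea); e=cv2.fitEllipse(cs); print(e)
w=p2w(c,cs.reshape(-1,2),4)[:,:2]; print(cv2.minEnclosingCircle(w.astype(np.float32)),p2w(c,[e[0]],4))
"
```

```text
[601.29  17.38 150.21] [ 1.0e-03  1.0e+00 -2.2e-03  3.0e-04] [-0.037 -0.024 -0.016  0.054 -0.008 -0.02  -0.031]
[599.93  19.34 150.34] [ 4.0e-04  1.0e+00 -1.4e-03 -3.0e-04] [-0.036 -0.022 -0.033  0.046 -0.011 -0.003 -0.013]
[598.9  21.1 150.5] [-1.e-04  1.e+00 -3.e-04 -8.e-04] [-0.027 -0.015 -0.023  0.029 -0.005  0.001 -0.004]
[598.41  22.15 150.69] [-4.e-04  1.e+00  4.e-04 -1.e-03] [-0.018 -0.011 -0.01   0.011 -0.001 -0.001  0.001]
((287.389892578125, 105.69636535644531), (109.83966827392578, 112.24015045166016), 2.504361152648926)
((664.1943969726562, 20.14166259765625), 42.542964935302734) [[665.80652619  20.11494857   4.        ]]
```

```bash
python3 -c "
from h import *
for i in range(5):
  s=state(); d=imaging.get_image('wrist');c=cam(d,s)
  I=d['color'].astype(int); b,g,r=I[...,0],I[...,1],I[...,2]
  m=((r>110)&(g>100)).astype(np.uint8); m[:40]=0; m[175:]=0; m[:,:215]=0; m[:,345:]=0
  m=cv2.morphologyEx(m,cv2.MORPH_CLOSE,np.ones((5,5)))
  cs=max(cv2.findContours(m,0,1)[0],key=cv2.contourArea)
  w=p2w(c,cs.reshape(-1,2),4)[:,:2]; print(s['tool_pos'].round(2),cv2.minEnclosingCircle(w.astype(np.float32)),w.min(0),w.max(0))
go(664.7,20.3,35)
"
```

```text
[598.29  22.69 150.9 ] ((664.276123046875, 20.2045955657959), 42.563724517822266) [622.0826416  -22.10308733] [705.95607778  62.44559183]
[598.38  22.84 151.06] ((664.2784423828125, 20.05062484741211), 42.503238677978516) [622.16878964 -22.03374382] [706.10704062  62.07049733]
[598.59  22.72 151.25] ((664.3705444335938, 20.17547035217285), 42.49467849731445) [622.41336135 -22.1128056 ] [706.41081269  62.44339251]
[598.8   22.52 151.37] ((664.4334716796875, 20.186012268066406), 42.58540344238281) [622.66001438 -22.22336362] [706.00040121  62.47438211]
[598.99  22.28 151.41] ((664.3101806640625, 20.194997787475586), 42.56731033325195) [622.07853099 -22.00648235] [706.22065099  62.24864573]
t 7.03 pos [599.2  22.  151.4] d [0.0656 0.0018 0.1164] w [-0.0002  0.0002  0.0011] j [-0.08  0.75 -0.05  1.72  0.06  0.66 -1.74] F [-0.2  1.4 -0.7] gap 32.3
```

Call:
{"method": "step_arm", "body": {
  "increments": [
    {"dx": 0.005, "dy": 0, "dz": 0.003, "wx": 0, "wy": 0, "wz": 0, "grip": -1},
    {"dx": 0.015, "dy": 0, "dz": 0.012, "wx": 0, "wy": 0, "wz": 0, "grip": -1},
    {"dx": 0.028, "dy": 0, "dz": 0.027, "wx": 0, "wy": 0, "wz": 0, "grip": -1},
    {"dx": 0.042, "dy": 0, "dz": 0.045, "wx": 0, "wy": 0, "wz": 0, "grip": -1},
    {"dx": 0.053, "dy": 0.001, "dz": 0.063, "wx": 0, "wy": 0, "wz": 0, "grip": -1},
    {"dx": 0.06, "dy": 0.001, "dz": 0.081, "wx": 0, "wy": 0, "wz": 0, "grip": -1},
    {"dx": 0.0635, "dy": 0.001, "dz": 0.096, "wx": 0, "wy": 0, "wz": 0, "grip": -1},
    {"dx": 0.0645, "dy": 0.001, "dz": 0.107, "wx": 0, "wy": 0, "wz": 0, "grip": -1},
    {"dx": 0.0645, "dy": 0.001, "dz": 0.114, "wx": 0, "wy": 0, "wz": 0, "grip": -1},
    {"dx": 0.0645, "dy": 0.001, "dz": 0.117, "wx": 0, "wy": 0, "wz": 0, "grip": -1}
  ]
}}

```text
time: 7.87
tool_pos: [663.2, 20.2, 33.1]
tcp_rot: [0.0, 1.0, 0.0, -0.001]
contact_force: [-1.1, -1.0, -0.8]
finger_gap: 32.0
```

```bash
python3 -c "
from h import *
for i in range(6):
  d=imaging.get_image('wrist'); go(664.5,20.3,16)
d=imaging.get_image('wrist'); cv2.imwrite('pics/w6.png',d['color'])
"
```

```text
t 7.92 pos [663.3  20.2  33.3] d [ 0.0013 -0.0001  0.0173] w [0.0002 0.0017 0.    ] j [-0.08  0.99 -0.05  1.56  0.07  0.59 -1.73] F [-0.8  0.2 -0.8] gap 32.3
t 7.97 pos [663.7  20.2  34.2] d [ 0.0008 -0.0001  0.0182] w [ 0.0001  0.0006 -0.0001] j [-0.08  0.99 -0.05  1.56  0.07  0.59 -1.73] F [-0.7 -0.4 -0.3] gap 32.3
t 8.02 pos [664.2  20.2  34.8] d [ 0.0003 -0.0001  0.0188] w [ 0.     -0.0006 -0.    ] j [-0.08  0.99 -0.05  1.56  0.07  0.59 -1.73] F [ 0.5 -0.8 -0.5] gap 32.7
t 8.07 pos [664.5  20.2  35.2] d [-0.     -0.0001  0.0192] w [ 0.     -0.0013 -0.0001] j [-0.08  0.99 -0.05  1.56  0.07  0.59 -1.73] F [ 0.8 -0.5  0.2] gap 32.2
t 8.12 pos [664.7  20.2  35.3] d [-0.0002 -0.0001  0.0193] w [-0.     -0.0017 -0.0002] j [-0.08  0.99 -0.05  1.56  0.07  0.59 -1.73] F [ 0.2  0.6 -1.9] gap 32.1
t 8.17 pos [664.6  20.2  35.3] d [-0.0002 -0.0001  0.0193] w [-0.     -0.0017 -0.0001] j [-0.08  0.99 -0.05  1.56  0.07  0.59 -1.73] F [ 0.4 -0.5 -0.7] gap 32.4
```

View pics/w6.png

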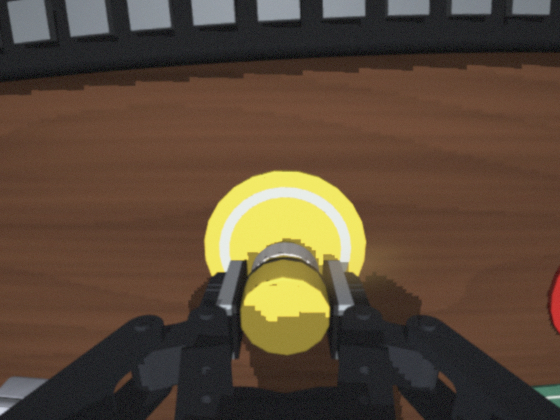

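Call:
{"method": "step_arm", "body": {
  "increments": [
    {"dx": 0, "dy": 0, "dz": 0.002, "wx": 0, "wy": 0, "wz": 0, "grip": -1},
    {"dx": 0, "dy": 0, "dz": 0.005, "wx": 0, "wy": 0, "wz": 0, "grip": -1},
    {"dx": 0, "dy": 0, "dz": 0.008, "wx": 0, "wy": 0, "wz": 0, "grip": -1},
    {"dx": 0, "dy": 0, "dz": 0.011, "wx": 0, "wy": 0, "wz": 0, "grip": -1},
    {"dx": 0, "dy": 0, "dz": 0.0135, "wx": 0, "wy": 0, "wz": 0, "grip": -1},
    {"dx": 0, "dy": 0, "dz": 0.0155, "wx": 0, "wy": 0, "wz": 0, "grip": -1},
    {"dx": 0, "dy": 0, "dz": 0.017, "wx": 0, "wy": 0, "wz": 0, "grip": -1},
    {"dx": 0, "dy": 0, "dz": 0.018, "wx": 0, "wy": 0, "wz": 0, "grip": -1},
    {"dx": 0, "dy": 0, "dz": 0.0185, "wx": 0, "wy": 0, "wz": 0, "grip": -1},
    {"dx": 0, "dy": 0, "dz": 0.0185, "wx": 0, "wy": 0, "wz": 0, "grip": -1}
  ]
}}

```text
time: 9.05
tool_pos: [664.0, 20.1, 16.0]
tcp_rot: [0.0, 1.0, -0.0, -0.0]
contact_force: [-1.4, -0.2, 1.2]
finger_gap: 32.2
```

```bash
python3 -c "
from h import *
for i in range(5):
  d=imaging.get_image('side'); go(664.5,20.3,16)
crop(d['color'],160,180,270,280,6,'s7.png')
"
```

```text
t 9.10 pos [664.   20.1  16. ] d [ 0.0005 -0.0002  0.    ] w [ 0.0001  0.     -0.0002] j [-0.08  1.02 -0.04  1.56  0.07  0.56 -1.73] F [-1.   0.3  2.1] gap 32.4
t 9.15 pos [664.   20.1  16. ] d [ 0.0005 -0.0002  0.    ] w [ 0.0001  0.0001 -0.0002] j [-0.08  1.02 -0.04  1.56  0.07  0.56 -1.73] F [-1.6  1.   2.2] gap 32.4
t 9.20 pos [664.   20.1  16. ] d [ 0.0005 -0.0002  0.    ] w [ 0.0001  0.     -0.0002] j [-0.08  1.02 -0.04  1.56  0.07  0.56 -1.73] F [-1.3  0.1  1.8] gap 32.4
t 9.25 pos [664.   20.1  16. ] d [ 0.0005 -0.0002 -0.    ] w [ 0.0001  0.0001 -0.0002] j [-0.08  1.02 -0.04  1.56  0.07  0.56 -1.73] F [-1.5 -0.   1.8] gap 32.5
t 9.30 pos [664.   20.1  16. ] d [ 0.0005 -0.0002  0.    ] w [ 0.0001  0.0001 -0.0002] j [-0.08  1.02 -0.04  1.56  0.07  0.56 -1.73] F [-1.2 -0.3  2.9] gap 32.1
```

View pics/s7.png

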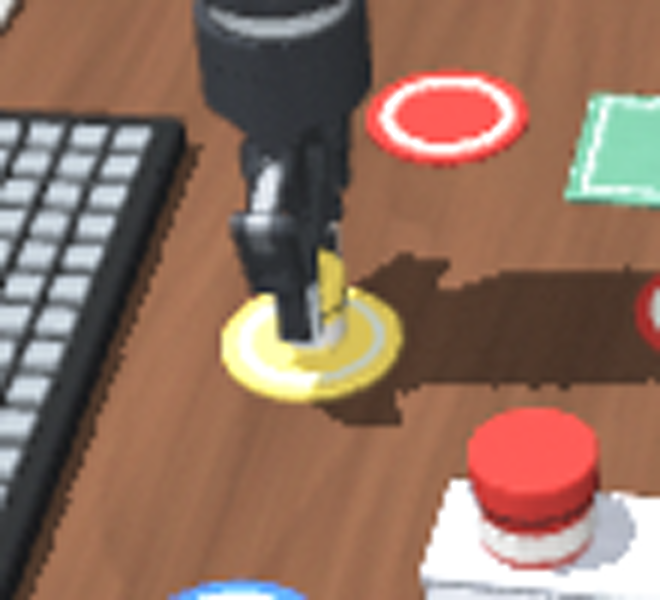

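Contact force is about 2 N and the pose is steady, so the yellow pot is seated. Opening, then rising.

Call:
{"method": "step_arm", "body": {
  "increments": [
    {"dx": 0, "dy": 0, "dz": 0, "wx": 0, "wy": 0, "wz": 0, "grip": -0.2},
    {"dx": 0, "dy": 0, "dz": 0, "wx": 0, "wy": 0, "wz": 0, "grip": -0.1},
    {"dx": 0, "dy": 0, "dz": 0, "wx": 0, "wy": 0, "wz": 0, "grip": 0.1},
    {"dx": 0, "dy": 0, "dz": 0, "wx": 0, "wy": 0, "wz": 0, "grip": 0.4},
    {"dx": 0, "dy": 0, "dz": 0, "wx": 0, "wy": 0, "wz": 0, "grip": 0.7},
    {"dx": 0, "dy": 0, "dz": 0, "wx": 0, "wy": 0, "wz": 0, "grip": 1},
    {"dx": 0, "dy": 0, "dz": -0.003, "wx": 0, "wy": 0, "wz": 0, "grip": 1},
    {"dx": 0, "dy": 0, "dz": -0.015, "wx": 0, "wy": 0, "wz": 0, "grip": 1},
    {"dx": 0, "dy": 0, "dz": -0.035, "wx": 0, "wy": 0, "wz": 0, "grip": 1},
    {"dx": 0, "dy": 0, "dz": -0.06, "wx": 0, "wy": 0, "wz": 0, "grip": 1}
  ]
}}

```text
time: 10.13
tool_pos: [663.0, 20.1, 75.9]
tcp_rot: [0.0, 1.0, -0.0, -0.001]
contact_force: [0.4, -0.3, -0.8]
finger_gap: 85.5
```

Call:
{"method": "step_arm", "body": {
  "increments": [
    {"dx": 0, "dy": 0, "dz": -0.025, "wx": 0, "wy": 0, "wz": 0, "grip": 1},
    {"dx": 0, "dy": 0, "dz": -0.055, "wx": 0, "wy": 0, "wz": 0, "grip": 1},
    {"dx": -0.02, "dy": 0, "dz": -0.085, "wx": 0, "wy": 0, "wz": 0, "grip": 1},
    {"dx": -0.04, "dy": 0, "dz": -0.105, "wx": 0, "wy": 0, "wz": 0, "grip": 1},
    {"dx": -0.055, "dy": -0.01, "dz": -0.12, "wx": 0, "wy": 0, "wz": 0, "grip": 1},
    {"dx": -0.07, "dy": -0.03, "dz": -0.125, "wx": 0, "wy": 0, "wz": 0, "grip": 1},
    {"dx": -0.08, "dy": -0.055, "dz": -0.125, "wx": 0, "wy": 0, "wz": 0, "grip": 1},
    {"dx": -0.09, "dy": -0.08, "dz": -0.125, "wx": 0, "wy": 0, "wz": 0, "grip": 1},
    {"dx": -0.1, "dy": -0.105, "dz": -0.125, "wx": 0, "wy": 0, "wz": 0, "grip": 1},
    {"dx": -0.11, "dy": -0.125, "dz": -0.125, "wx": 0, "wy": 0, "wz": 0, "grip": 1}
  ]
}}

```text
time: 10.97
tool_pos: [553.6, 147.6, 202.2]
tcp_rot: [-0.001, 1.0, 0.001, 0.001]
contact_force: [-0.4, -0.4, -0.8]
finger_gap: 85.3
```

```bash
python3 -c "
from h import *
for i in range(3):
  d=imaging.get_image('side'); go(446.5,169.5,46)
crop(d['color'],160,180,270,280,6,'s8.png')
d=imaging.get_image('wrist'); cv2.imwrite('pics/w8.png',d['color'])
"
```

```text
t 11.02 pos [550.8 153.3 202. ] d [-0.104  -0.0161  0.1562] w [-0.0056  0.0012  0.008 ] j [-0.32  0.65 -0.04  1.77  0.03  0.72 -1.94] F [-1.3  3.6 -0.1] gap 85.3
t 11.07 pos [552.  150.9 201.9] d [-0.1053 -0.0188  0.1561] w [-0.0039  0.0004  0.0076] j [-0.32  0.65 -0.04  1.77  0.03  0.72 -1.94] F [-0.3 -0.5 -0.2] gap 85.8
t 11.12 pos [553.3 147.8 201.9] d [-0.1068 -0.0219  0.1558] w [-0.0016 -0.0007  0.0044] j [-0.32  0.65 -0.04  1.76  0.03  0.72 -1.94] F [-0.3  0.2  0.5] gap 85.5
```

View pics/s8.png

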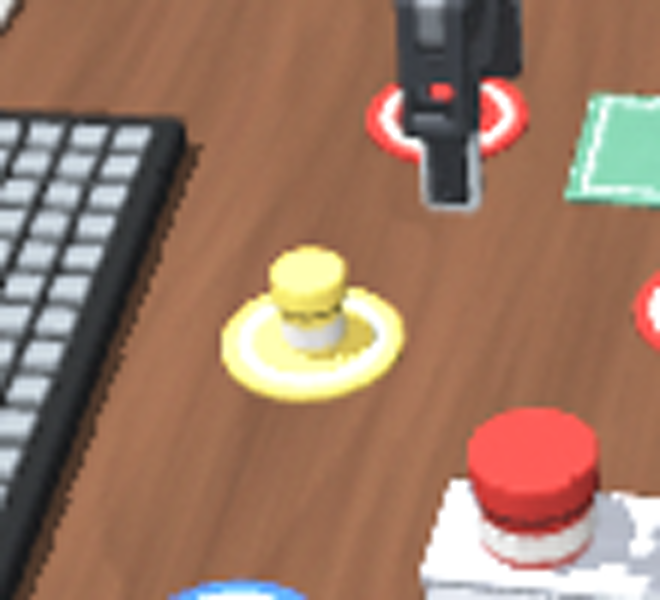

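View pics/w8.png

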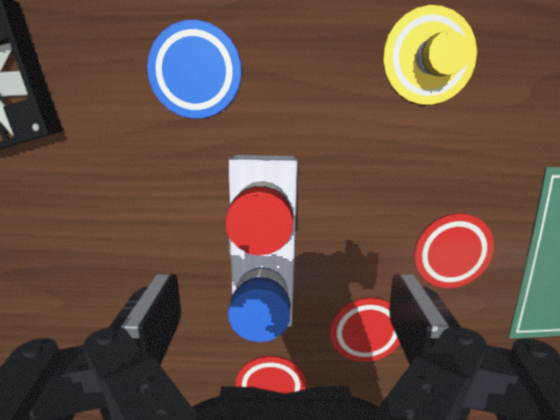

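Yellow stands central on its coaster, with pot base at (313,340) in the crop against coaster centre about (313,343). Next is red.

```bash
python3 -c "
from h import *
for i in range(6):
  d=imaging.get_image('top'); go(531,168.3,120)
crop(d['color'],190,110,310,250,5,'t8.png')
"
```

```text
t 11.22 pos [554.5 144.4 201.6] d [-0.0237 -0.024   0.0815] w [ 0.0007 -0.0013 -0.0008] j [-0.32  0.65 -0.03  1.76  0.03  0.72 -1.94] F [ 0.3 -0.1  0.2] gap 85.2
t 11.27 pos [554.8 143.7 201.4] d [-0.0239 -0.0246  0.0814] w [ 0.0009 -0.0013 -0.002 ] j [-0.31  0.65 -0.03  1.76  0.03  0.72 -1.94] F [ 0.4 -0.6 -0.1] gap 85.8
t 11.32 pos [554.8 143.6 201.2] d [-0.0239 -0.0248  0.0812] w [ 0.0009 -0.001  -0.0025] j [-0.31  0.65 -0.03  1.76  0.03  0.72 -1.94] F [ 0.  -0.5 -0.4] gap 85.4
t 11.37 pos [554.7 143.6 201.1] d [-0.0238 -0.0247  0.081 ] w [ 0.0008 -0.0008 -0.0026] j [-0.31  0.66 -0.03  1.76  0.03  0.72 -1.94] F [-0.3  0.3 -0.2] gap 85.3
t 11.42 pos [554.6 143.8 201. ] d [-0.0237 -0.0245  0.0809] w [ 0.0007 -0.0005 -0.0024] j [-0.31  0.66 -0.03  1.76  0.03  0.72 -1.94] F [ 0.4 -0.3 -0.2] gap 85.4
t 11.47 pos [554.5 144.  200.8] d [-0.0236 -0.0243  0.0808] w [ 0.0005 -0.0003 -0.0021] j [-0.31  0.66 -0.04  1.76  0.03  0.72 -1.94] F [-0.  -0.4 -0.4] gap 85.4
```

Call:
{"method": "step_arm", "body": {
  "increments": [
    {"dx": -0.003, "dy": -0.003, "dz": 0.008, "wx": 0, "wy": 0, "wz": 0, "grip": 1},
    {"dx": -0.008, "dy": -0.008, "dz": 0.022, "wx": 0, "wy": 0, "wz": 0, "grip": 1},
    {"dx": -0.013, "dy": -0.013, "dz": 0.04, "wx": 0, "wy": 0, "wz": 0, "grip": 1},
    {"dx": -0.018, "dy": -0.018, "dz": 0.06, "wx": 0, "wy": 0, "wz": 0, "grip": 1},
    {"dx": -0.021, "dy": -0.021, "dz": 0.077, "wx": 0, "wy": 0, "wz": 0, "grip": 1},
    {"dx": -0.023, "dy": -0.023, "dz": 0.09, "wx": 0, "wy": 0, "wz": 0, "grip": 1},
    {"dx": -0.0232, "dy": -0.0235, "dz": 0.095, "wx": 0, "wy": 0, "wz": 0, "grip": 1},
    {"dx": -0.0232, "dy": -0.0235, "dz": 0.096, "wx": 0, "wy": 0, "wz": 0, "grip": 1},
    {"dx": -0.0232, "dy": -0.0235, "dz": 0.096, "wx": 0, "wy": 0, "wz": 0, "grip": 1},
    {"dx": -0.0232, "dy": -0.0235, "dz": 0.096, "wx": 0, "wy": 0, "wz": 0, "grip": 1}
  ]
}}

```text
time: 12.3
tool_pos: [531.6, 168.5, 105.4]
tcp_rot: [-0.0, 1.0, -0.0, 0.001]
contact_force: [0.6, 0.2, -0.1]
finger_gap: 85.5
```

```bash
python3 -c "
from h import *
for i in range(3):
  s=state(); d=imaging.get_image('wrist'); go(531,168.5,46)
c=cam(d,s); I=d['color']; cv2.imwrite('pics/w9.png',I)
th=np.linspace(0,2*np.pi,60)
for x0 in (531,):
  P=np.c_[x0+27*np.cos(th),168.3+27*np.sin(th),np.full(60,74)]
  cv2.polylines(I,[w2p(c,P).astype(int)],True,(0,255,0),1)
cv2.imwrite('pics/w9b.png',I)
"
```

```text
t 12.35 pos [531.7 168.6 105.6] d [-0.0009  0.0001  0.0596] w [-0.0004 -0.0018 -0.0008] j [-0.38  0.78 -0.02  1.88  0.04  0.47 -2.  ] F [-0.4 -0.5 -0.9] gap 85.3
t 12.40 pos [531.7 168.6 105.6] d [-0.0008  0.0001  0.0596] w [-0.0004 -0.0018 -0.0008] j [-0.38  0.78 -0.03  1.88  0.04  0.47 -2.  ] F [-0.4 -0.2 -0.1] gap 85.4
t 12.45 pos [531.6 168.6 105.6] d [-0.0007  0.0001  0.0596] w [-0.0004 -0.0017 -0.0007] j [-0.38  0.78 -0.03  1.88  0.04  0.47 -2.  ] F [-1.7  0.5 -0.3] gap 85.4
```

View pics/w9b.png

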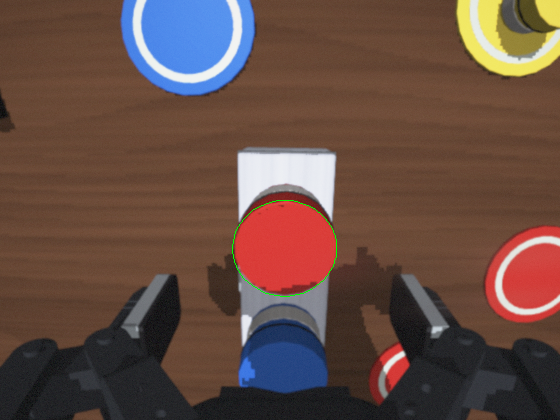

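The predicted lid outline matches the red lid at (285,248), so I'm descending.

Call:
{"method": "step_arm", "body": {
  "increments": [
    {"dx": 0, "dy": 0, "dz": 0.004, "wx": 0, "wy": 0, "wz": 0, "grip": 1},
    {"dx": 0, "dy": 0, "dz": 0.014, "wx": 0, "wy": 0, "wz": 0, "grip": 1},
    {"dx": 0, "dy": 0, "dz": 0.027, "wx": 0, "wy": 0, "wz": 0, "grip": 1},
    {"dx": 0, "dy": 0, "dz": 0.04, "wx": 0, "wy": 0, "wz": 0, "grip": 1},
    {"dx": 0, "dy": 0, "dz": 0.05, "wx": 0, "wy": 0, "wz": 0, "grip": 1},
    {"dx": 0, "dy": 0, "dz": 0.057, "wx": 0, "wy": 0, "wz": 0, "grip": 1},
    {"dx": 0, "dy": 0, "dz": 0.061, "wx": 0, "wy": 0, "wz": 0, "grip": 1},
    {"dx": 0, "dy": 0, "dz": 0.0623, "wx": 0, "wy": 0, "wz": 0, "grip": 1},
    {"dx": 0, "dy": 0, "dz": 0.0623, "wx": 0, "wy": 0, "wz": 0, "grip": 1},
    {"dx": 0, "dy": 0, "dz": 0.0623, "wx": 0, "wy": 0, "wz": 0, "grip": 1}
  ]
}}

```text
time: 13.28
tool_pos: [531.3, 168.8, 42.8]
tcp_rot: [-0.0, 1.0, -0.0, 0.0]
contact_force: [-0.2, -0.3, 0.3]
finger_gap: 85.2
```

Call:
{"method": "step_arm", "body": {
  "increments": [
    {"dx": 0, "dy": 0, "dz": 0, "wx": 0, "wy": 0, "wz": 0, "grip": 0.7},
    {"dx": 0, "dy": 0, "dz": 0, "wx": 0, "wy": 0, "wz": 0, "grip": 0.5},
    {"dx": 0, "dy": 0, "dz": 0, "wx": 0, "wy": 0, "wz": 0, "grip": 0.35},
    {"dx": 0, "dy": 0, "dz": 0, "wx": 0, "wy": 0, "wz": 0, "grip": 0.25},
    {"dx": 0, "dy": 0, "dz": 0, "wx": 0, "wy": 0, "wz": 0, "grip": 0.15},
    {"dx": 0, "dy": 0, "dz": 0, "wx": 0, "wy": 0, "wz": 0, "grip": 0},
    {"dx": 0, "dy": 0, "dz": 0, "wx": 0, "wy": 0, "wz": 0, "grip": -0.5},
    {"dx": 0, "dy": 0, "dz": 0, "wx": 0, "wy": 0, "wz": 0, "grip": -1},
    {"dx": 0, "dy": 0, "dz": 0, "wx": 0, "wy": 0, "wz": 0, "grip": -1},
    {"dx": 0, "dy": 0, "dz": 0, "wx": 0, "wy": 0, "wz": 0, "grip": -1}
  ]
}}

```text
time: 14.12
tool_pos: [531.1, 168.7, 43.2]
tcp_rot: [-0.0, 1.0, -0.0, 0.0]
contact_force: [-0.8, -0.6, 5.1]
finger_gap: 52.4
```

```bash
python3 -c "
from h import *
for i in range(2):
  d=imaging.get_image('side'); go(531,168.5,46)
crop(d['color'],200,180,340,300,5,'s10.png')
"
```

```text
t 14.17 pos [531.1 168.7  43.2] d [-0.0001  0.0002 -0.0028] w [-0.0001 -0.0008 -0.0002] j [-0.38  0.89 -0.02  1.9   0.05  0.35 -2.01] F [-1.1 -0.1  5.4] gap 52.1
t 14.22 pos [531.1 168.7  43.2] d [-0.0001  0.0002 -0.0028] w [-0.0001 -0.0008 -0.0003] j [-0.38  0.89 -0.02  1.9   0.05  0.35 -2.01] F [-0.3  0.1  6.1] gap 52.4
```

View pics/s10.png

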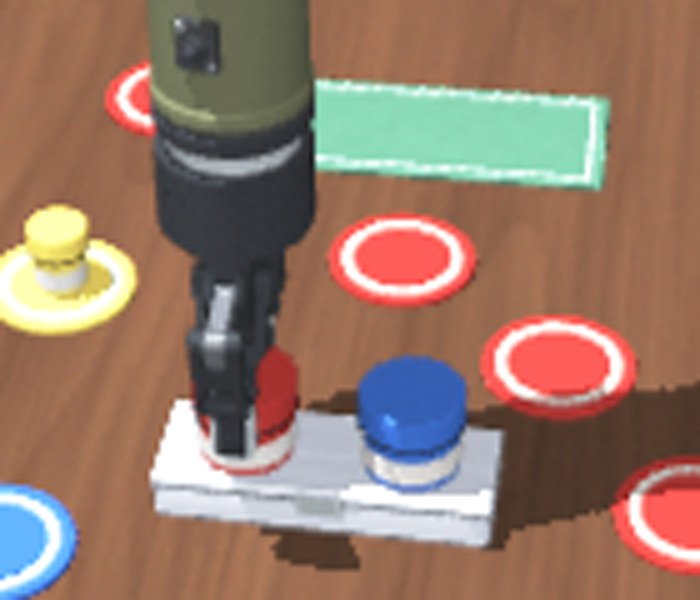

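Call:
{"method": "step_arm", "body": {
  "increments": [
    {"dx": 0, "dy": 0, "dz": -0.002, "wx": 0, "wy": 0, "wz": 0, "grip": -1},
    {"dx": 0, "dy": 0, "dz": -0.007, "wx": 0, "wy": 0, "wz": 0, "grip": -1},
    {"dx": 0, "dy": 0, "dz": -0.015, "wx": 0, "wy": 0, "wz": 0, "grip": -1},
    {"dx": 0, "dy": 0, "dz": -0.027, "wx": 0, "wy": 0, "wz": 0, "grip": -1},
    {"dx": 0, "dy": 0, "dz": -0.042, "wx": 0, "wy": 0, "wz": 0, "grip": -1},
    {"dx": 0, "dy": 0, "dz": -0.06, "wx": 0, "wy": 0, "wz": 0, "grip": -1},
    {"dx": 0, "dy": 0.002, "dz": -0.078, "wx": 0, "wy": 0, "wz": 0, "grip": -1},
    {"dx": 0.001, "dy": 0.01, "dz": -0.093, "wx": 0, "wy": 0, "wz": 0, "grip": -1},
    {"dx": 0.003, "dy": 0.023, "dz": -0.103, "wx": 0, "wy": 0, "wz": 0, "grip": -1},
    {"dx": 0.005, "dy": 0.04, "dz": -0.11, "wx": 0, "wy": 0, "wz": 0, "grip": -1}
  ]
}}

```text
time: 15.05
tool_pos: [536.5, 130.0, 154.9]
tcp_rot: [-0.001, 1.0, 0.001, 0.002]
contact_force: [0.3, -0.1, -1.3]
finger_gap: 52.5
```

Call:
{"method": "step_arm", "body": {
  "increments": [
    {"dx": 0.003, "dy": 0.022, "dz": 0, "wx": 0, "wy": 0, "wz": 0, "grip": -1},
    {"dx": 0.006, "dy": 0.048, "dz": 0, "wx": 0, "wy": 0, "wz": 0, "grip": -1},
    {"dx": 0.01, "dy": 0.078, "dz": 0, "wx": 0, "wy": 0, "wz": 0, "grip": -1},
    {"dx": 0.014, "dy": 0.11, "dz": 0, "wx": 0, "wy": 0, "wz": 0, "grip": -1},
    {"dx": 0.018, "dy": 0.143, "dz": 0, "wx": 0, "wy": 0, "wz": 0, "grip": -1},
    {"dx": 0.022, "dy": 0.176, "dz": 0, "wx": 0, "wy": 0, "wz": 0, "grip": -1},
    {"dx": 0.026, "dy": 0.207, "dz": 0, "wx": 0, "wy": 0, "wz": 0, "grip": -1},
    {"dx": 0.03, "dy": 0.233, "dz": 0, "wx": 0, "wy": 0, "wz": 0, "grip": -1},
    {"dx": 0.034, "dy": 0.255, "dz": 0, "wx": 0, "wy": 0, "wz": 0, "grip": -1},
    {"dx": 0.037, "dy": 0.272, "dz": 0, "wx": 0, "wy": 0, "wz": 0, "grip": -1}
  ]
}}

```text
time: 15.88
tool_pos: [572.7, -146.7, 153.7]
tcp_rot: [0.001, 1.0, -0.002, 0.0]
contact_force: [0.9, -0.3, -0.5]
finger_gap: 52.5
```

Call:
{"method": "step_arm", "body": {
  "increments": [
    {"dx": 0.001, "dy": 0.012, "dz": 0, "wx": 0, "wy": 0, "wz": 0, "grip": -1},
    {"dx": 0.002, "dy": 0.02, "dz": 0, "wx": 0, "wy": 0, "wz": 0, "grip": -1},
    {"dx": 0.003, "dy": 0.025, "dz": 0, "wx": 0, "wy": 0, "wz": 0, "grip": -1},
    {"dx": 0.003, "dy": 0.028, "dz": 0, "wx": 0, "wy": 0, "wz": 0, "grip": -1},
    {"dx": 0.003, "dy": 0.029, "dz": 0, "wx": 0, "wy": 0, "wz": 0, "grip": -1},
    {"dx": 0.003, "dy": 0.029, "dz": 0, "wx": 0, "wy": 0, "wz": 0, "grip": -1},
    {"dx": 0.003, "dy": 0.029, "dz": 0, "wx": 0, "wy": 0, "wz": 0, "grip": -1},
    {"dx": 0.003, "dy": 0.029, "dz": 0, "wx": 0, "wy": 0, "wz": 0, "grip": -1},
    {"dx": 0.003, "dy": 0.029, "dz": 0, "wx": 0, "wy": 0, "wz": 0, "grip": -1},
    {"dx": 0.003, "dy": 0.029, "dz": 0, "wx": 0, "wy": 0, "wz": 0, "grip": -1}
  ]
}}

```text
time: 16.72
tool_pos: [575.8, -171.9, 152.5]
tcp_rot: [-0.0, 1.0, 0.0, -0.0]
contact_force: [0.6, -0.2, -0.6]
finger_gap: 52.4
```

```bash
python3 -c "
from h import *
for i in range(4):
  s=state(); d=imaging.get_image('wrist'); go(638.4,-173,19.2)
c=cam(d,s); I=d['color']; cv2.imwrite('pics/w11.png',I)
"
```

```text
t 16.77 pos [ 575.8 -172.   152.5] d [0.0626 0.001  0.1333] w [-0.0001  0.0001  0.0003] j [ 0.28  0.76 -0.11  1.72  0.12  0.68 -1.47] F [-0.1  0.2 -1.7] gap 52.4
t 16.82 pos [ 575.8 -172.1  152.5] d [0.0626 0.0009 0.1333] w [-0.     -0.      0.0001] j [ 0.28  0.76 -0.11  1.72  0.12  0.68 -1.47] F [-0.2 -0.3 -1.2] gap 52.2
t 16.87 pos [ 575.8 -172.2  152.5] d [0.0626 0.0008 0.1333] w [ 0. -0. -0.] j [ 0.28  0.76 -0.11  1.72  0.12  0.68 -1.47] F [ 0.2 -0.3 -0.5] gap 52.6
t 16.92 pos [ 575.8 -172.3  152.5] d [0.0626 0.0007 0.1333] w [ 0.     -0.     -0.0001] j [ 0.28  0.76 -0.11  1.72  0.12  0.68 -1.47] F [-0.1 -0.  -0.5] gap 53.1
```

View pics/w11.png

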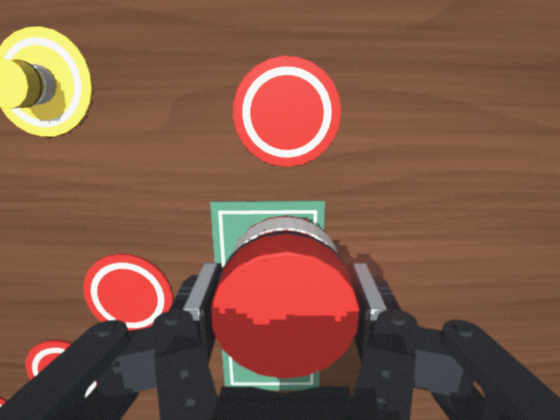

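```bash
cat >> h.py <<'E'
def coaster(c,I,x0,y0,x1,y1,n="x"):
    I=I.astype(int); m=(I.max(2)>110).astype(np.uint8); k=np.zeros_like(m); k[y0:y1,x0:x1]=1; m*=k
    m=cv2.morphologyEx(m,cv2.MORPH_CLOSE,np.ones((5,5)))
    cs=max(cv2.findContours(m,0,1)[0],key=cv2.contourArea); w=p2w(c,cs.reshape(-1,2),4)[:,:2]
    A=np.c_[2*w,np.ones(len(w))]; s=np.linalg.lstsq(A,(w**2).sum(1),rcond=None)[0]
    print("coaster",s[:2].round(1),"r %.1f"%np.sqrt(s[2]+s[0]**2+s[1]**2), "px",cv2.boundingRect(cs))
E
python3 -c "
from h import *
s=state(); d=imaging.get_image('wrist');c=cam(d,s); coaster(c,d['color'],220,45,360,180); print(s['tool_pos'])"
```

```text
coaster [ 635.5 -176.2] r 60.6 px (220, 45, 140, 135)
[ 575.82554904 -172.25530899  152.5069594 ]
```

```bash
sed -i 's/I.max(2)>110/I.max(2)>thr/; s/n="x")/thr=160)/' h.py
python3 -c "
from h import *
s=state(); d=imaging.get_image('wrist');c=cam(d,s); coaster(c,d['color'],220,45,360,180); print(s['tool_pos'])"
```

```text
coaster [ 638.2 -173.7] r 41.8 px (232, 55, 110, 112)
[ 575.8059419  -172.31388307  152.49848228]
```

Target is the red coaster at (287,111) here. It is beyond the mat's far end and is the same one as (349,150) in the top view. It measures (638.2, −173.7), radius 41.8, which agrees with the top view.

Call:
{"method": "step_arm", "body": {
  "increments": [
    {"dx": 0.005, "dy": 0, "dz": 0.003, "wx": 0, "wy": 0, "wz": 0, "grip": -1},
    {"dx": 0.015, "dy": 0, "dz": 0.012, "wx": 0, "wy": 0, "wz": 0, "grip": -1},
    {"dx": 0.028, "dy": 0, "dz": 0.027, "wx": 0, "wy": 0, "wz": 0, "grip": -1},
    {"dx": 0.042, "dy": 0, "dz": 0.045, "wx": 0, "wy": 0, "wz": 0, "grip": -1},
    {"dx": 0.053, "dy": 0.001, "dz": 0.063, "wx": 0, "wy": 0, "wz": 0, "grip": -1},
    {"dx": 0.06, "dy": 0.0012, "dz": 0.081, "wx": 0, "wy": 0, "wz": 0, "grip": -1},
    {"dx": 0.0625, "dy": 0.0012, "dz": 0.096, "wx": 0, "wy": 0, "wz": 0, "grip": -1},
    {"dx": 0.0625, "dy": 0.0012, "dz": 0.107, "wx": 0, "wy": 0, "wz": 0, "grip": -1},
    {"dx": 0.0625, "dy": 0.0012, "dz": 0.114, "wx": 0, "wy": 0, "wz": 0, "grip": -1},
    {"dx": 0.0625, "dy": 0.0012, "dz": 0.118, "wx": 0, "wy": 0, "wz": 0, "grip": -1}
  ]
}}

```text
time: 17.85
tool_pos: [637.3, -173.5, 33.2]
tcp_rot: [-0.0, 1.0, -0.0, -0.001]
contact_force: [-0.7, -0.0, -1.3]
finger_gap: 52.6
```

```bash
python3 -c "
from h import *
for i in range(6):
  s=state(); d=imaging.get_image('wrist'); go(638.3,-173.5,19.2)
c=cam(d,s); I=d['color']; cv2.imwrite('pics/w12.png',I)
"
```

```text
t 17.90 pos [ 637.3 -173.5   33.2] d [ 0.001 -0.     0.014] w [-0.0002  0.002  -0.0003] j [ 0.24  0.99 -0.09  1.57  0.14  0.59 -1.49] F [ 0.7 -0.4 -1.2] gap 52.0
t 17.95 pos [ 637.7 -173.6   34.1] d [ 0.0006 -0.0001  0.0149] w [ 0.      0.001  -0.0004] j [ 0.24  0.99 -0.09  1.57  0.14  0.59 -1.49] F [-0.2  0.7 -0.6] gap 52.5
t 18.00 pos [ 638.3 -173.8   34.9] d [ 0.     -0.0003  0.0157] w [ 0.0003 -0.0003 -0.0004] j [ 0.24  0.99 -0.09  1.57  0.14  0.59 -1.49] F [ 0.5 -0.8 -1.4] gap 52.3
t 18.05 pos [ 638.7 -173.8   35.3] d [-0.0004 -0.0003  0.0161] w [ 0.0004 -0.0013 -0.0004] j [ 0.24  0.99 -0.09  1.57  0.14  0.59 -1.49] F [ 0.5 -1.  -0.6] gap 52.5
t 18.10 pos [ 638.9 -173.8   35.5] d [-0.0006 -0.0003  0.0163] w [ 0.0005 -0.0016 -0.0004] j [ 0.24  0.99 -0.09  1.57  0.14  0.59 -1.49] F [-0.2 -0.5 -1.1] gap 52.5
t 18.15 pos [ 638.9 -173.8   35.6] d [-0.0007 -0.0003  0.0164] w [ 0.0005 -0.0018 -0.0003] j [ 0.24  0.99 -0.09  1.57  0.14  0.59 -1.49] F [-0.4 -0.3 -0.5] gap 52.6
```

View pics/w12.png

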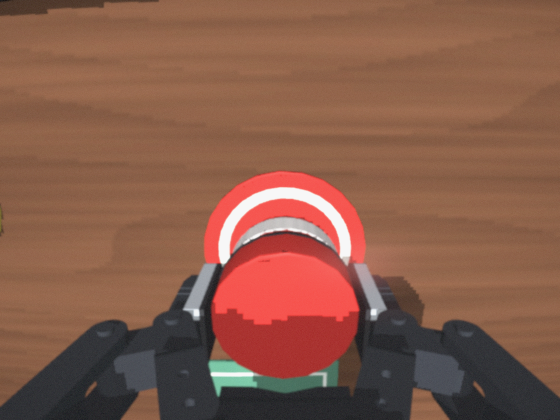

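Call:
{"method": "step_arm", "body": {
  "increments": [
    {"dx": 0, "dy": 0, "dz": 0.002, "wx": 0, "wy": 0, "wz": 0, "grip": -1},
    {"dx": 0, "dy": 0, "dz": 0.0045, "wx": 0, "wy": 0, "wz": 0, "grip": -1},
    {"dx": 0, "dy": 0, "dz": 0.007, "wx": 0, "wy": 0, "wz": 0, "grip": -1},
    {"dx": 0, "dy": 0, "dz": 0.0095, "wx": 0, "wy": 0, "wz": 0, "grip": -1},
    {"dx": 0, "dy": 0, "dz": 0.0115, "wx": 0, "wy": 0, "wz": 0, "grip": -1},
    {"dx": 0, "dy": 0, "dz": 0.013, "wx": 0, "wy": 0, "wz": 0, "grip": -1},
    {"dx": 0, "dy": 0, "dz": 0.0142, "wx": 0, "wy": 0, "wz": 0, "grip": -1},
    {"dx": 0, "dy": 0, "dz": 0.015, "wx": 0, "wy": 0, "wz": 0, "grip": -1},
    {"dx": 0, "dy": 0, "dz": 0.0157, "wx": 0, "wy": 0, "wz": 0, "grip": -1},
    {"dx": 0, "dy": 0, "dz": 0.0157, "wx": 0, "wy": 0, "wz": 0, "grip": -1}
  ]
}}

```text
time: 18.98
tool_pos: [638.2, -173.5, 19.3]
tcp_rot: [0.0, 1.0, -0.0, -0.0]
contact_force: [-0.9, 0.1, 3.0]
finger_gap: 52.4
```

```bash
python3 -c "
from h import *
for i in range(4):
  s=state(); d=imaging.get_image('side'); go(638.3,-173.5,19.2)
crop(d['color'],190,140,310,240,6,'s13.png')
"
```

```text
t 19.03 pos [ 638.2 -173.6   19.3] d [ 0.0001 -0.0001  0.0001] w [ 0.0001  0.0001 -0.0002] j [ 0.24  1.01 -0.09  1.57  0.14  0.57 -1.5 ] F [-3.1  1.   4.9] gap 52.4
t 19.08 pos [ 638.2 -173.5   19.3] d [ 0.0001 -0.      0.0001] w [ 0.0001  0.0001 -0.0002] j [ 0.24  1.01 -0.09  1.57  0.14  0.57 -1.5 ] F [-2.6  1.5  4.5] gap 52.4
t 19.13 pos [ 638.2 -173.5   19.3] d [ 0.0001 -0.      0.0001] w [ 0.0001  0.0001 -0.0002] j [ 0.24  1.01 -0.09  1.57  0.14  0.57 -1.5 ] F [-2.6  0.9  5.8] gap 52.4
t 19.18 pos [ 638.2 -173.5   19.3] d [ 0.0001 -0.      0.0001] w [ 0.0001  0.0001 -0.0002] j [ 0.24  1.01 -0.09  1.57  0.14  0.57 -1.5 ] F [-1.6  1.1  6.2] gap 52.5
```

View pics/s13.png

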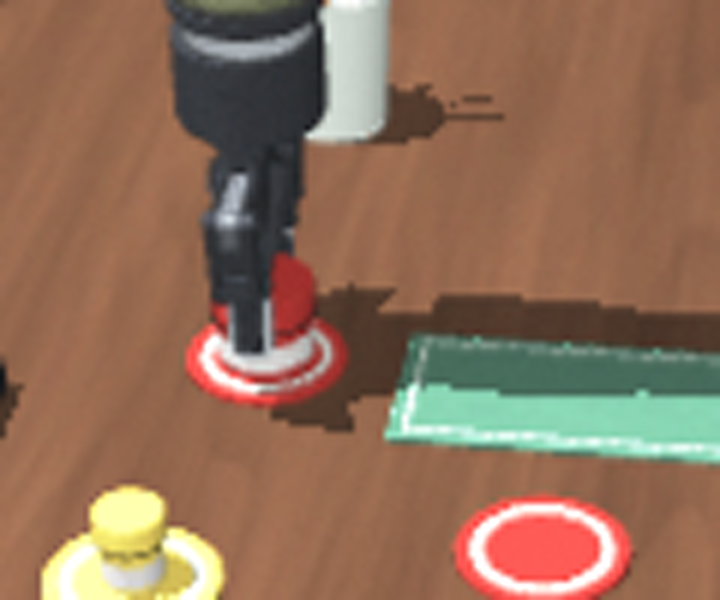

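Red is seated in the middle of its coaster, at 5 N and z 19.3. Releasing and rising, then going back for blue.

Call:
{"method": "step_arm", "body": {
  "increments": [
    {"dx": 0, "dy": 0, "dz": 0, "wx": 0, "wy": 0, "wz": 0, "grip": 0.3},
    {"dx": 0, "dy": 0, "dz": 0, "wx": 0, "wy": 0, "wz": 0, "grip": 0.4},
    {"dx": 0, "dy": 0, "dz": 0, "wx": 0, "wy": 0, "wz": 0, "grip": 0.6},
    {"dx": 0, "dy": 0, "dz": 0, "wx": 0, "wy": 0, "wz": 0, "grip": 0.8},
    {"dx": 0, "dy": 0, "dz": 0, "wx": 0, "wy": 0, "wz": 0, "grip": 1},
    {"dx": 0, "dy": 0, "dz": 0, "wx": 0, "wy": 0, "wz": 0, "grip": 1},
    {"dx": 0, "dy": 0, "dz": -0.003, "wx": 0, "wy": 0, "wz": 0, "grip": 1},
    {"dx": 0, "dy": 0, "dz": -0.015, "wx": 0, "wy": 0, "wz": 0, "grip": 1},
    {"dx": 0, "dy": 0, "dz": -0.035, "wx": 0, "wy": 0, "wz": 0, "grip": 1},
    {"dx": 0, "dy": 0, "dz": -0.06, "wx": 0, "wy": 0, "wz": 0, "grip": 1}
  ]
}}

```text
time: 20.02
tool_pos: [637.3, -173.3, 79.0]
tcp_rot: [-0.0, 1.0, -0.0, -0.001]
contact_force: [-0.1, -0.5, 0.9]
finger_gap: 85.3
```

Call:
{"method": "step_arm", "body": {
  "increments": [
    {"dx": 0, "dy": 0, "dz": -0.025, "wx": 0, "wy": 0, "wz": 0, "grip": 1},
    {"dx": -0.005, "dy": 0, "dz": -0.05, "wx": 0, "wy": 0, "wz": 0, "grip": 1},
    {"dx": -0.015, "dy": -0.008, "dz": -0.07, "wx": 0, "wy": 0, "wz": 0, "grip": 1},
    {"dx": -0.03, "dy": -0.025, "dz": -0.085, "wx": 0, "wy": 0, "wz": 0, "grip": 1},
    {"dx": -0.045, "dy": -0.05, "dz": -0.09, "wx": 0, "wy": 0, "wz": 0, "grip": 1},
    {"dx": -0.06, "dy": -0.08, "dz": -0.09, "wx": 0, "wy": 0, "wz": 0, "grip": 1},
    {"dx": -0.075, "dy": -0.112, "dz": -0.09, "wx": 0, "wy": 0, "wz": 0, "grip": 1},
    {"dx": -0.09, "dy": -0.145, "dz": -0.09, "wx": 0, "wy": 0, "wz": 0, "grip": 1},
    {"dx": -0.105, "dy": -0.178, "dz": -0.09, "wx": 0, "wy": 0, "wz": 0, "grip": 1},
    {"dx": -0.12, "dy": -0.21, "dz": -0.09, "wx": 0, "wy": 0, "wz": 0, "grip": 1}
  ]
}}

```text
time: 20.85
tool_pos: [517.8, 38.0, 170.0]
tcp_rot: [-0.0, 1.0, -0.0, 0.001]
contact_force: [0.9, 1.0, 0.3]
finger_gap: 85.5
```

```bash
python3 -c "
from h import *
for i in range(1):
  s=state(); d=imaging.get_image('side'); go(447,169.3,110)
crop(d['color'],190,140,310,240,6,'s14.png')
"
```

```text
t 20.90 pos [514.   47.2 169.8] d [-0.0655 -0.1225  0.0608] w [-0.0065  0.0028  0.0109] j [-0.13  0.64 -0.08  1.96  0.08  0.55 -1.82] F [-3.3  7.1 -0.4] gap 85.4
```

View pics/s14.png

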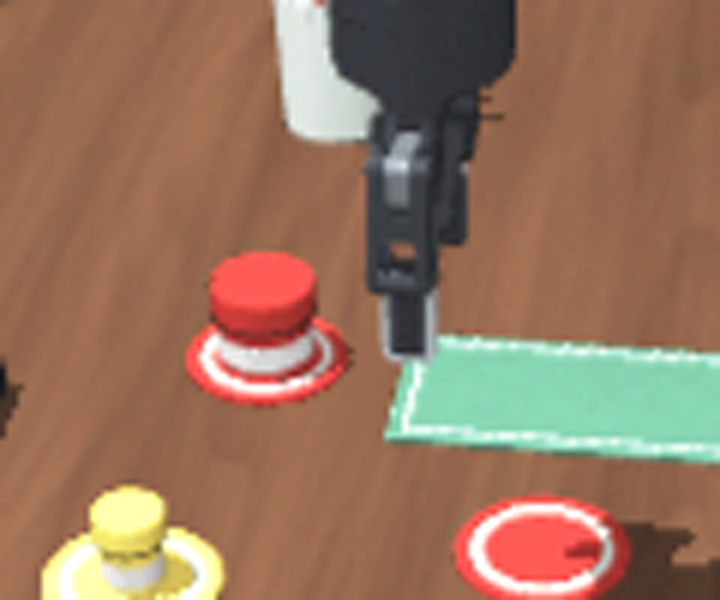

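Call:
{"method": "step_arm", "body": {
  "increments": [
    {"dx": -0.01, "dy": -0.02, "dz": 0.002, "wx": 0, "wy": 0, "wz": 0, "grip": 1},
    {"dx": -0.023, "dy": -0.044, "dz": 0.006, "wx": 0, "wy": 0, "wz": 0, "grip": 1},
    {"dx": -0.037, "dy": -0.07, "dz": 0.014, "wx": 0, "wy": 0, "wz": 0, "grip": 1},
    {"dx": -0.05, "dy": -0.094, "dz": 0.025, "wx": 0, "wy": 0, "wz": 0, "grip": 1},
    {"dx": -0.06, "dy": -0.112, "dz": 0.038, "wx": 0, "wy": 0, "wz": 0, "grip": 1},
    {"dx": -0.066, "dy": -0.124, "dz": 0.049, "wx": 0, "wy": 0, "wz": 0, "grip": 1},
    {"dx": -0.07, "dy": -0.1305, "dz": 0.056, "wx": 0, "wy": 0, "wz": 0, "grip": 1},
    {"dx": -0.0713, "dy": -0.1328, "dz": 0.059, "wx": 0, "wy": 0, "wz": 0, "grip": 1},
    {"dx": -0.0713, "dy": -0.1328, "dz": 0.059, "wx": 0, "wy": 0, "wz": 0, "grip": 1},
    {"dx": -0.0713, "dy": -0.1328, "dz": 0.059, "wx": 0, "wy": 0, "wz": 0, "grip": 1}
  ]
}}

```text
time: 21.73
tool_pos: [448.0, 168.3, 110.3]
tcp_rot: [0.0, 1.0, -0.001, 0.001]
contact_force: [-0.7, -0.6, 0.4]
finger_gap: 85.4
```

```bash
python3 -c "
from h import *
for i in range(4):
  s=state(); d=imaging.get_image('wrist'); go(447,169.3,43)
c=cam(d,s); I=d['color']
th=np.linspace(0,2*np.pi,60)
P=np.c_[447+27*np.cos(th),169.3+27*np.sin(th),np.full(60,74)]
cv2.polylines(I,[w2p(c,P).astype(int)],True,(0,255,0),1)
cv2.imwrite('pics/w15.png',I)
"
```

```text
t 21.78 pos [448.1 168.1 110.4] d [-0.0012 -0.0012  0.0674] w [ 0.0004 -0.0015 -0.0023] j [-0.45  0.72 -0.02  2.11  0.04  0.31 -2.07] F [-0.4 -0.3 -0.7] gap 85.7
t 21.83 pos [448.2 168.1 110.4] d [-0.0013 -0.0012  0.0674] w [ 0.0002 -0.0015 -0.0025] j [-0.45  0.72 -0.02  2.11  0.04  0.31 -2.07] F [-0.4 -0.   0.4] gap 85.3
t 21.88 pos [448.  168.3 110.3] d [-0.0011 -0.001   0.0673] w [ 0.0001 -0.0014 -0.0023] j [-0.45  0.72 -0.02  2.11  0.04  0.31 -2.07] F [-0.4 -0.  -0.1] gap 85.2
t 21.93 pos [447.9 168.4 110.3] d [-0.001  -0.0009  0.0673] w [-0.     -0.0013 -0.0021] j [-0.45  0.72 -0.02  2.11  0.04  0.31 -2.07] F [1.4 0.7 0.8] gap 85.4
```

View pics/w15.png

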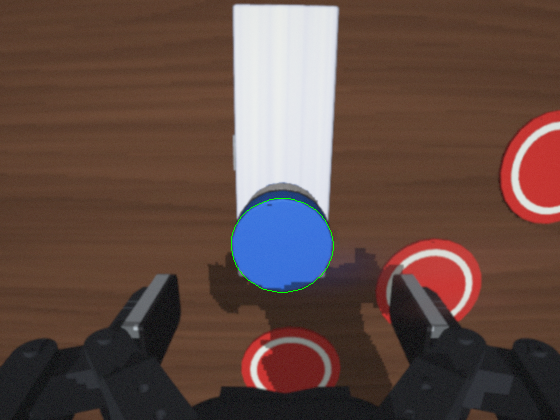

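The outline matches the blue lid at (282,244). Descending and gripping.

Call:
{"method": "step_arm", "body": {
  "increments": [
    {"dx": 0, "dy": 0, "dz": 0.004, "wx": 0, "wy": 0, "wz": 0, "grip": 1},
    {"dx": 0, "dy": 0, "dz": 0.014, "wx": 0, "wy": 0, "wz": 0, "grip": 1},
    {"dx": 0, "dy": 0, "dz": 0.028, "wx": 0, "wy": 0, "wz": 0, "grip": 1},
    {"dx": 0, "dy": 0, "dz": 0.042, "wx": 0, "wy": 0, "wz": 0, "grip": 1},
    {"dx": 0, "dy": 0, "dz": 0.054, "wx": 0, "wy": 0, "wz": 0, "grip": 1},
    {"dx": 0, "dy": 0, "dz": 0.062, "wx": 0, "wy": 0, "wz": 0, "grip": 1},
    {"dx": 0, "dy": 0, "dz": 0.066, "wx": 0, "wy": 0, "wz": 0, "grip": 1},
    {"dx": 0, "dy": 0, "dz": 0.067, "wx": 0, "wy": 0, "wz": 0, "grip": 1},
    {"dx": 0, "dy": 0, "dz": 0.067, "wx": 0, "wy": 0, "wz": 0, "grip": 1},
    {"dx": 0, "dy": 0, "dz": 0.067, "wx": 0, "wy": 0, "wz": 0, "grip": 1}
  ]
}}

```text
time: 22.77
tool_pos: [447.4, 169.3, 43.2]
tcp_rot: [-0.0, 1.0, -0.0, 0.0]
contact_force: [0.0, -0.4, -0.7]
finger_gap: 85.2
```

Call:
{"method": "step_arm", "body": {
  "increments": [
    {"dx": 0, "dy": 0, "dz": 0, "wx": 0, "wy": 0, "wz": 0, "grip": 0.7},
    {"dx": 0, "dy": 0, "dz": 0, "wx": 0, "wy": 0, "wz": 0, "grip": 0.5},
    {"dx": 0, "dy": 0, "dz": 0, "wx": 0, "wy": 0, "wz": 0, "grip": 0.35},
    {"dx": 0, "dy": 0, "dz": 0, "wx": 0, "wy": 0, "wz": 0, "grip": 0.25},
    {"dx": 0, "dy": 0, "dz": 0, "wx": 0, "wy": 0, "wz": 0, "grip": 0.15},
    {"dx": 0, "dy": 0, "dz": 0, "wx": 0, "wy": 0, "wz": 0, "grip": 0},
    {"dx": 0, "dy": 0, "dz": 0, "wx": 0, "wy": 0, "wz": 0, "grip": -0.5},
    {"dx": 0, "dy": 0, "dz": 0, "wx": 0, "wy": 0, "wz": 0, "grip": -1},
    {"dx": 0, "dy": 0, "dz": 0, "wx": 0, "wy": 0, "wz": 0, "grip": -1},
    {"dx": 0, "dy": 0, "dz": 0, "wx": 0, "wy": 0, "wz": 0, "grip": -1}
  ]
}}

```text
time: 23.6
tool_pos: [447.3, 169.5, 43.5]
tcp_rot: [-0.0, 1.0, -0.0, 0.0]
contact_force: [-0.9, 1.3, 6.8]
finger_gap: 52.5
```

```bash
python3 -c "
from h import *
for i in range(2):
  s=state(); d=imaging.get_image('wrist'); go(600,215,150)
cv2.imwrite('pics/w16.png',d['color'])
"
```

```text
t 23.65 pos [447.3 169.4  43.5] d [ 0.1528 -0.0456 -0.1063] w [-0.0004 -0.001  -0.0001] j [-0.45  0.85 -0.01  2.14  0.04  0.15 -2.07] F [-1.  -0.1  7.7] gap 52.4
t 23.70 pos [447.3 169.5  43.5] d [ 0.1528 -0.0456 -0.1063] w [-0.0004 -0.0009 -0.0001] j [-0.45  0.85 -0.01  2.14  0.04  0.15 -2.07] F [ 0.1 -0.4  6.8] gap 52.4
```

View pics/w16.png

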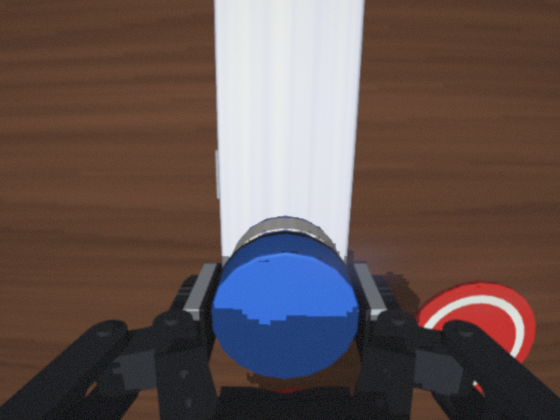

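Call:
{"method": "step_arm", "body": {
  "increments": [
    {"dx": 0, "dy": 0, "dz": -0.002, "wx": 0, "wy": 0, "wz": 0, "grip": -1},
    {"dx": 0, "dy": 0, "dz": -0.007, "wx": 0, "wy": 0, "wz": 0, "grip": -1},
    {"dx": 0, "dy": 0, "dz": -0.015, "wx": 0, "wy": 0, "wz": 0, "grip": -1},
    {"dx": 0, "dy": 0, "dz": -0.027, "wx": 0, "wy": 0, "wz": 0, "grip": -1},
    {"dx": 0, "dy": 0, "dz": -0.042, "wx": 0, "wy": 0, "wz": 0, "grip": -1},
    {"dx": 0, "dy": 0, "dz": -0.06, "wx": 0, "wy": 0, "wz": 0, "grip": -1},
    {"dx": 0.002, "dy": -0.001, "dz": -0.078, "wx": 0, "wy": 0, "wz": 0, "grip": -1},
    {"dx": 0.008, "dy": -0.003, "dz": -0.093, "wx": 0, "wy": 0, "wz": 0, "grip": -1},
    {"dx": 0.018, "dy": -0.008, "dz": -0.102, "wx": 0, "wy": 0, "wz": 0, "grip": -1},
    {"dx": 0.032, "dy": -0.014, "dz": -0.107, "wx": 0, "wy": 0, "wz": 0, "grip": -1}
  ]
}}

```text
time: 24.53
tool_pos: [478.8, 183.0, 151.8]
tcp_rot: [-0.0, 1.0, -0.0, 0.0]
contact_force: [0.5, -0.3, -1.5]
finger_gap: 52.8
```

Call:
{"method": "step_arm", "body": {
  "increments": [
    {"dx": 0.016, "dy": -0.007, "dz": 0, "wx": 0, "wy": 0, "wz": 0, "grip": -1},
    {"dx": 0.034, "dy": -0.014, "dz": 0, "wx": 0, "wy": 0, "wz": 0, "grip": -1},
    {"dx": 0.053, "dy": -0.022, "dz": 0, "wx": 0, "wy": 0, "wz": 0, "grip": -1},
    {"dx": 0.071, "dy": -0.03, "dz": 0, "wx": 0, "wy": 0, "wz": 0, "grip": -1},
    {"dx": 0.086, "dy": -0.037, "dz": 0, "wx": 0, "wy": 0, "wz": 0, "grip": -1},
    {"dx": 0.097, "dy": -0.042, "dz": 0, "wx": 0, "wy": 0, "wz": 0, "grip": -1},
    {"dx": 0.104, "dy": -0.045, "dz": 0, "wx": 0, "wy": 0, "wz": 0, "grip": -1},
    {"dx": 0.107, "dy": -0.046, "dz": 0, "wx": 0, "wy": 0, "wz": 0, "grip": -1},
    {"dx": 0.108, "dy": -0.046, "dz": 0, "wx": 0, "wy": 0, "wz": 0, "grip": -1},
    {"dx": 0.108, "dy": -0.046, "dz": 0, "wx": 0, "wy": 0, "wz": 0, "grip": -1}
  ]
}}

```text
time: 25.37
tool_pos: [586.5, 228.7, 149.8]
tcp_rot: [0.0, 1.0, -0.0, -0.0]
contact_force: [-0.0, 0.7, -1.3]
finger_gap: 52.6
```

```bash
python3 -c "
from h import *
for i in range(6):
  s=state(); d=imaging.get_image('wrist'); go(650.4,229.5,19.5)
c=cam(d,s); I=d['color']; cv2.imwrite('pics/w17.png',I); coaster(c,I,220,45,360,180)
"
```

```text
t 25.42 pos [586.3 228.7 149.8] d [ 0.0643 -0.001   0.1302] w [ 0.0008  0.0011 -0.0004] j [-0.43  0.79 -0.02  1.63  0.03  0.72 -2.04] F [-1.2  0.6 -1. ] gap 52.3
t 25.47 pos [586.2 228.7 149.8] d [ 0.0643 -0.0009  0.1302] w [ 0.0007  0.0011 -0.0003] j [-0.43  0.79 -0.02  1.63  0.03  0.72 -2.04] F [-0.7  0.3 -0.7] gap 52.1
t 25.52 pos [586.3 228.8 149.8] d [ 0.0642 -0.0008  0.1302] w [ 0.0006  0.0009 -0.0003] j [-0.43  0.79 -0.02  1.63  0.03  0.72 -2.04] F [-0.   0.2 -0.6] gap 52.3
t 25.57 pos [586.5 229.  149.8] d [ 0.064  -0.0006  0.1303] w [ 0.0004  0.0007 -0.0002] j [-0.43  0.79 -0.02  1.63  0.03  0.72 -2.04] F [ 0.5 -0.1 -1.5] gap 52.4
t 25.62 pos [586.6 229.  149.9] d [ 0.0639 -0.0005  0.1303] w [ 0.0003  0.0005 -0.0002] j [-0.43  0.79 -0.02  1.63  0.03  0.72 -2.04] F [-1.1 -0.5 -0.7] gap 52.3
t 25.67 pos [586.7 229.1 149.9] d [ 0.0637 -0.0004  0.1303] w [ 0.0002  0.0003 -0.0002] j [-0.43  0.79 -0.02  1.63  0.03  0.72 -2.04] F [ 0.1 -0.1 -0.6] gap 52.3
coaster [650.3 229.1] r 41.4 px (230, 54, 109, 111)
```

View pics/w17.png

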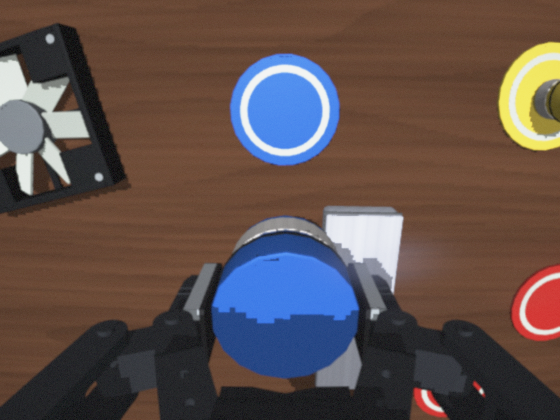

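Call:
{"method": "step_arm", "body": {
  "increments": [
    {"dx": 0.005, "dy": 0, "dz": 0.003, "wx": 0, "wy": 0, "wz": 0, "grip": -1},
    {"dx": 0.015, "dy": 0, "dz": 0.012, "wx": 0, "wy": 0, "wz": 0, "grip": -1},
    {"dx": 0.028, "dy": 0, "dz": 0.027, "wx": 0, "wy": 0, "wz": 0, "grip": -1},
    {"dx": 0.042, "dy": 0, "dz": 0.045, "wx": 0, "wy": 0, "wz": 0, "grip": -1},
    {"dx": 0.053, "dy": 0, "dz": 0.063, "wx": 0, "wy": 0, "wz": 0, "grip": -1},
    {"dx": 0.06, "dy": 0, "dz": 0.081, "wx": 0, "wy": 0, "wz": 0, "grip": -1},
    {"dx": 0.0634, "dy": 0, "dz": 0.096, "wx": 0, "wy": 0, "wz": 0, "grip": -1},
    {"dx": 0.0634, "dy": 0, "dz": 0.107, "wx": 0, "wy": 0, "wz": 0, "grip": -1},
    {"dx": 0.0634, "dy": 0, "dz": 0.113, "wx": 0, "wy": 0, "wz": 0, "grip": -1},
    {"dx": 0.0634, "dy": 0, "dz": 0.115, "wx": 0, "wy": 0, "wz": 0, "grip": -1}
  ]
}}

```text
time: 26.5
tool_pos: [649.3, 229.1, 33.3]
tcp_rot: [0.0, 1.0, 0.0, -0.001]
contact_force: [-0.2, -1.5, -0.3]
finger_gap: 52.2
```

```bash
python3 -c "
from h import *
for i in range(7):
  s=state(); d=imaging.get_image('wrist'); go(650.4,229.4,19.5)
"
```

```text
t 26.55 pos [649.6 229.3  33.9] d [ 0.0008 -0.0001  0.0144] w [0.0004 0.0016 0.0002] j [-0.39  1.02 -0.03  1.47  0.04  0.65 -2.01] F [ 0.5 -1.3 -0.9] gap 52.7
t 26.60 pos [650.2 229.5  34.9] d [0.0002 0.0001 0.0154] w [-0.0001  0.0002  0.0003] j [-0.39  1.02 -0.03  1.47  0.04  0.65 -2.01] F [ 0.3 -0.4 -0.8] gap 52.8
t 26.65 pos [650.7 229.6  35.5] d [-0.0003  0.0002  0.016 ] w [-0.0004 -0.0009  0.0002] j [-0.39  1.02 -0.03  1.47  0.04  0.65 -2.01] F [-0.1 -1.1 -1.5] gap 52.5
t 26.70 pos [651.  229.7  35.9] d [-0.0006  0.0003  0.0164] w [-0.0006 -0.0016  0.0001] j [-0.39  1.02 -0.03  1.47  0.04  0.65 -2.01] F [ 0.4  0.3 -1.5] gap 52.0
t 26.75 pos [651.1 229.7  36. ] d [-0.0007  0.0003  0.0165] w [-0.0007 -0.0018  0.    ] j [-0.39  1.02 -0.03  1.47  0.04  0.65 -2.01] F [-0.2 -0.2 -0.3] gap 52.6
t 26.80 pos [651.1 229.6  36. ] d [-0.0007  0.0002  0.0165] w [-0.0006 -0.0017 -0.    ] j [-0.39  1.02 -0.03  1.47  0.04  0.65 -2.01] F [-0.2 -1.2 -0.7] gap 52.7
t 26.85 pos [651.  229.5  35.8] d [-0.0006  0.0001  0.0163] w [-0.0005 -0.0015 -0.0001] j [-0.39  1.02 -0.03  1.47  0.04  0.65 -2.01] F [ 0.7 -0.4 -1.1] gap 52.5
```

Call:
{"method": "step_arm", "body": {
  "increments": [
    {"dx": 0, "dy": 0, "dz": 0.002, "wx": 0, "wy": 0, "wz": 0, "grip": -1},
    {"dx": 0, "dy": 0, "dz": 0.0045, "wx": 0, "wy": 0, "wz": 0, "grip": -1},
    {"dx": 0, "dy": 0, "dz": 0.007, "wx": 0, "wy": 0, "wz": 0, "grip": -1},
    {"dx": 0, "dy": 0, "dz": 0.0095, "wx": 0, "wy": 0, "wz": 0, "grip": -1},
    {"dx": 0, "dy": 0, "dz": 0.0115, "wx": 0, "wy": 0, "wz": 0, "grip": -1},
    {"dx": 0, "dy": 0, "dz": 0.013, "wx": 0, "wy": 0, "wz": 0, "grip": -1},
    {"dx": 0, "dy": 0, "dz": 0.0142, "wx": 0, "wy": 0, "wz": 0, "grip": -1},
    {"dx": 0, "dy": 0, "dz": 0.015, "wx": 0, "wy": 0, "wz": 0, "grip": -1},
    {"dx": 0, "dy": 0, "dz": 0.0155, "wx": 0, "wy": 0, "wz": 0, "grip": -1},
    {"dx": 0, "dy": 0, "dz": 0.0155, "wx": 0, "wy": 0, "wz": 0, "grip": -1}
  ]
}}

```text
time: 27.68
tool_pos: [650.4, 229.2, 19.6]
tcp_rot: [0.0, 1.0, -0.0, -0.0]
contact_force: [-1.5, -0.2, 2.4]
finger_gap: 53.1
```

```bash
python3 -c "
from h import *
for i in range(4):
  s=state(); d=imaging.get_image('side'); go(650.4,229.4,19.5)
crop(d['color'],150,220,270,320,6,'s18.png')
"
```

```text
t 27.73 pos [650.4 229.2  19.7] d [-0.     -0.0002  0.0002] w [ 0.0002  0.0001 -0.0002] j [-0.39  1.04 -0.02  1.47  0.04  0.63 -2.01] F [-2.3 -0.5  3.3] gap 52.5
t 27.78 pos [650.4 229.2  19.6] d [ 0.     -0.0002  0.0001] w [ 0.0001  0.0001 -0.0002] j [-0.39  1.04 -0.02  1.47  0.04  0.63 -2.01] F [-3.  -1.3  4.3] gap 52.5
t 27.83 pos [650.4 229.2  19.7] d [ 0.     -0.0002  0.0002] w [ 0.0001  0.0001 -0.0002] j [-0.39  1.04 -0.02  1.47  0.04  0.63 -2.01] F [-2.1 -0.7  5.2] gap 52.5
t 27.88 pos [650.4 229.2  19.6] d [ 0.     -0.0002  0.0001] w [ 0.0001  0.0002 -0.0002] j [-0.39  1.04 -0.02  1.47  0.04  0.63 -2.01] F [-1.9 -1.9  4. ] gap 52.5
```

View pics/s18.png

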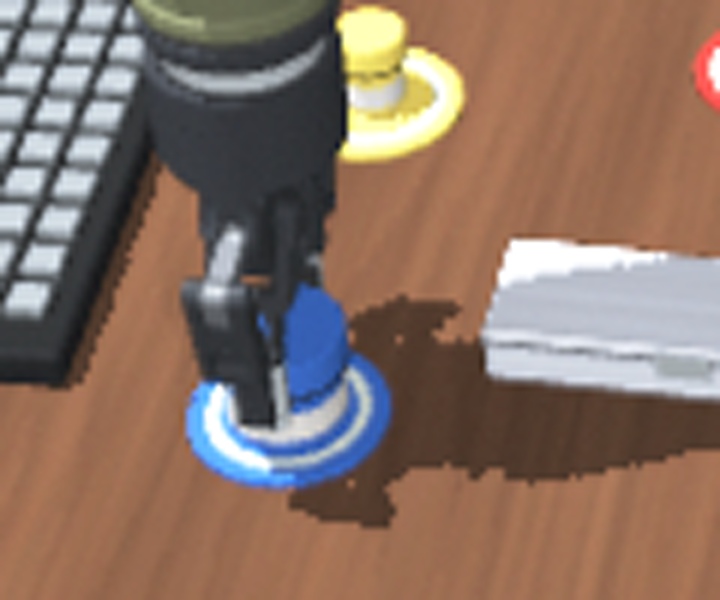

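Seated. Releasing and rising, then back over the tin.

Call:
{"method": "step_arm", "body": {
  "increments": [
    {"dx": 0, "dy": 0, "dz": 0, "wx": 0, "wy": 0, "wz": 0, "grip": 0.3},
    {"dx": 0, "dy": 0, "dz": 0, "wx": 0, "wy": 0, "wz": 0, "grip": 0.4},
    {"dx": 0, "dy": 0, "dz": 0, "wx": 0, "wy": 0, "wz": 0, "grip": 0.6},
    {"dx": 0, "dy": 0, "dz": 0, "wx": 0, "wy": 0, "wz": 0, "grip": 0.8},
    {"dx": 0, "dy": 0, "dz": 0, "wx": 0, "wy": 0, "wz": 0, "grip": 1},
    {"dx": 0, "dy": 0, "dz": 0, "wx": 0, "wy": 0, "wz": 0, "grip": 1},
    {"dx": 0, "dy": 0, "dz": -0.003, "wx": 0, "wy": 0, "wz": 0, "grip": 1},
    {"dx": 0, "dy": 0, "dz": -0.015, "wx": 0, "wy": 0, "wz": 0, "grip": 1},
    {"dx": 0, "dy": 0, "dz": -0.035, "wx": 0, "wy": 0, "wz": 0, "grip": 1},
    {"dx": 0, "dy": 0, "dz": -0.06, "wx": 0, "wy": 0, "wz": 0, "grip": 1}
  ]
}}

```text
time: 28.72
tool_pos: [649.4, 228.9, 79.4]
tcp_rot: [0.001, 1.0, -0.0, -0.001]
contact_force: [-1.0, -0.9, -0.1]
finger_gap: 85.3
```

Call:
{"method": "step_arm", "body": {
  "increments": [
    {"dx": 0, "dy": 0, "dz": -0.025, "wx": 0, "wy": 0, "wz": 0, "grip": 1},
    {"dx": -0.008, "dy": 0.002, "dz": -0.05, "wx": 0, "wy": 0, "wz": 0, "grip": 1},
    {"dx": -0.025, "dy": 0.008, "dz": -0.07, "wx": 0, "wy": 0, "wz": 0, "grip": 1},
    {"dx": -0.05, "dy": 0.017, "dz": -0.08, "wx": 0, "wy": 0, "wz": 0, "grip": 1},
    {"dx": -0.08, "dy": 0.028, "dz": -0.085, "wx": 0, "wy": 0, "wz": 0, "grip": 1},
    {"dx": -0.11, "dy": 0.04, "dz": -0.085, "wx": 0, "wy": 0, "wz": 0, "grip": 1},
    {"dx": -0.137, "dy": 0.051, "dz": -0.085, "wx": 0, "wy": 0, "wz": 0, "grip": 1},
    {"dx": -0.155, "dy": 0.058, "dz": -0.085, "wx": 0, "wy": 0, "wz": 0, "grip": 1},
    {"dx": -0.163, "dy": 0.061, "dz": -0.085, "wx": 0, "wy": 0, "wz": 0, "grip": 1},
    {"dx": -0.165, "dy": 0.0615, "dz": -0.085, "wx": 0, "wy": 0, "wz": 0, "grip": 1}
  ]
}}

```text
time: 29.55
tool_pos: [484.6, 167.3, 165.2]
tcp_rot: [0.0, 1.0, -0.0, 0.0]
contact_force: [1.2, -0.3, 0.0]
finger_gap: 85.7
```

```bash
python3 -c "
from h import *
d=imaging.get_image('side'); crop(d['color'],150,170,350,310,4,'s19.png')
for i in range(9):
  s=state(); d=imaging.get_image('wrist')
go(489,169,100,-0.015)
s=state(); d=imaging.get_image('wrist')
go(489,169,100,-0.015)
cv2.imwrite('pics/w19.png',d['color']); np.save('s19.npy',np.r_[s['tool_pos'],s['tcp_rot']])
"
```

```text
t 30.05 pos [485.8 167.9 164.1] d [ 0.0032 -0.0011  0.0641] w [ 0.     -0.0001  0.0148] j [-0.4   0.65 -0.03  1.97  0.04  0.52 -2.03] F [-0.2  0.4 -0.1] gap 85.3
t 30.10 pos [485.7 167.9 164.1] d [ 0.0033 -0.0011  0.0641] w [ 0.0001 -0.      0.0148] j [-0.4   0.65 -0.03  1.97  0.04  0.52 -2.03] F [-0.5 -0.7 -0.6] gap 85.5
```

View pics/s19.png

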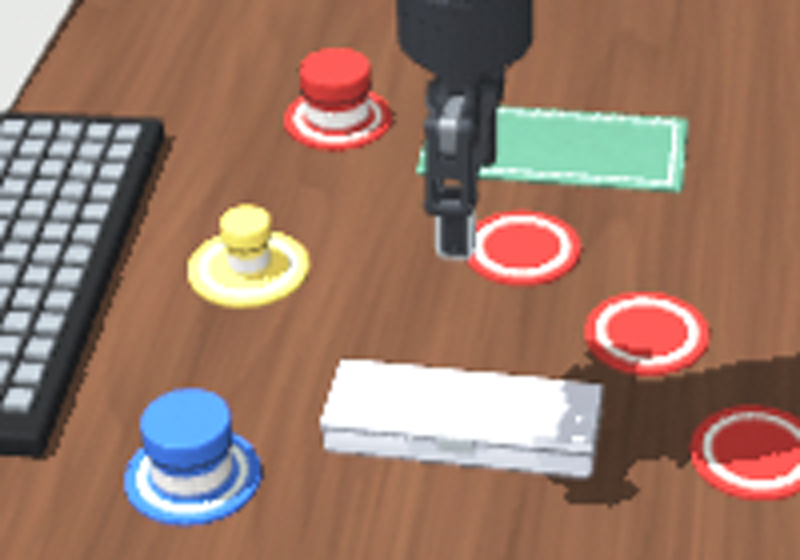

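View pics/w19.png

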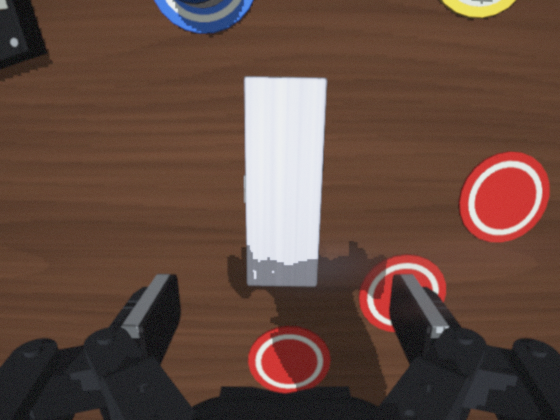

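All three pots stand on their coasters. Next I'll measure the tin from this wrist view.

```bash
python3 -c "
from h import *
I=cv2.imread('pics/w19.png')
a=cv2.resize(I[60:110,235:335],None,fx=5,fy=5,interpolation=2); b=cv2.resize(I[250:300,235:335],None,fx=5,fy=5,interpolation=2)
cv2.imwrite('pics/w19c.png',np.vstack([a,b]))"
```

```text
(no output)
```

View pics/w19c.png

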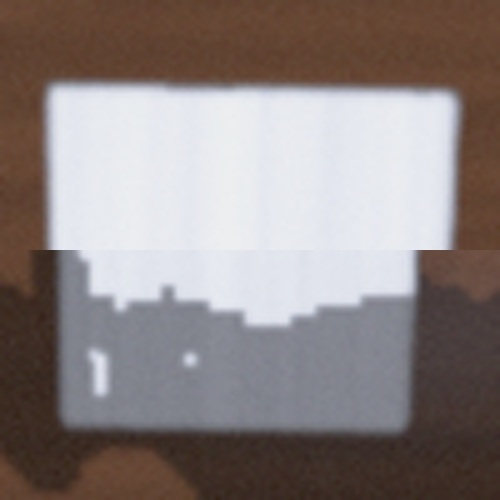

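```bash
python3 -c "
from h import *
np.set_printoptions(precision=2,suppress=True)
v=np.load('s19.npy'); s=dict(tool_pos=v[:3],tcp_rot=v[3:]); d=imaging.get_image('wrist'); c=cam(d,s)
px=np.array([(46,84),(460,91),(411,182),(60,180)])/5.-.4+np.array([(235,60),(235,60),(235,250),(235,250)])
w=p2w(c,px,28); print(w,w.mean(0)); 
m1=(w[0]+w[1])/2; m2=(w[2]+w[3])/2; v=m1-m2; print('yaw',np.arctan2(v[1],v[0]), np.linalg.norm(v)); e=w[1]-w[0]; print(np.arctan2(e[0],-e[1]))
go(489,169,100,-.015)"
```

```text
[[574.69 197.3   28.  ]
 [573.71 137.43  28.  ]
 [404.61 140.22  28.  ]
 [404.95 200.47  28.  ]] [489.49 168.86  28.  ]
yaw -0.017610508789908916 169.44866192441535
-0.016518816884625444
t 30.15 pos [485.6 167.8 164.2] d [ 0.   -0.    0.06] w [ 0.   -0.    0.01] j [-0.4   0.65 -0.03  1.97  0.04  0.52 -2.03] F [0.5 0.3 0. ] gap 85.4
```

Call:
{"method": "step_arm", "body": {
  "increments": [
    {"dx": 0.001, "dy": 0, "dz": 0.006, "wx": 0, "wy": 0, "wz": 0.004, "grip": 1},
    {"dx": 0.002, "dy": -0.001, "dz": 0.02, "wx": 0, "wy": 0, "wz": 0.01, "grip": 1},
    {"dx": 0.003, "dy": -0.001, "dz": 0.04, "wx": 0, "wy": 0, "wz": 0.017, "grip": 1},
    {"dx": 0.004, "dy": -0.001, "dz": 0.062, "wx": 0, "wy": 0, "wz": 0.017, "grip": 1},
    {"dx": 0.004, "dy": -0.001, "dz": 0.083, "wx": 0, "wy": 0, "wz": 0.017, "grip": 1},
    {"dx": 0.004, "dy": -0.001, "dz": 0.1, "wx": 0, "wy": 0, "wz": 0.017, "grip": 1},
    {"dx": 0.004, "dy": -0.001, "dz": 0.11, "wx": 0, "wy": 0, "wz": 0.017, "grip": 1},
    {"dx": 0.004, "dy": -0.001, "dz": 0.114, "wx": 0, "wy": 0, "wz": 0.017, "grip": 1},
    {"dx": 0.004, "dy": -0.001, "dz": 0.114, "wx": 0, "wy": 0, "wz": 0.017, "grip": 1},
    {"dx": 0.004, "dy": -0.001, "dz": 0.114, "wx": 0, "wy": 0, "wz": 0.017, "grip": 1}
  ]
}}

```text
time: 30.98
tool_pos: [489.8, 168.9, 50.7]
tcp_rot: [-0.0, 1.0, -0.009, 0.0]
contact_force: [0.6, 0.2, -0.2]
finger_gap: 85.5
```

```bash
python3 -c "
from h import *
for i in range(8):
  s=state(); d=imaging.get_image('wrist')
  if i%3==1: go(489.5,168.9,1.5,-.017)
cv2.imwrite('pics/w20.png',d['color'])
c=cam(d,s); import math
ca,sa=math.cos(-.017),math.sin(-.017)
P=[(489.5+ca*a-sa*b,168.9+sa*a+ca*b,28) for a,b in [(-85,-30),(85,-30),(85,30),(-85,30)]]
I=d['color']; cv2.polylines(I,[w2p(c,P).astype(int)],True,(0,255,0),1); cv2.imwrite('pics/w20.png',I)
"
```

```text
t 31.08 pos [490.2 169.   51.2] d [-0.0008  0.0002  0.0497] w [-0.0006 -0.0017 -0.0003] j [-0.41  0.85 -0.01  2.02  0.04  0.27 -2.05] F [ 0.2 -0.9  0.1] gap 85.6
t 31.23 pos [490.  169.   51.1] d [-0.0006  0.0001  0.0496] w [-0.0006 -0.0014 -0.0003] j [-0.41  0.85 -0.01  2.02  0.04  0.27 -2.05] F [ 0.1  0.8 -0.3] gap 85.3
t 31.38 pos [489.7 168.9  50.7] d [-0.0002  0.      0.0492] w [-0.0002 -0.0007 -0.0001] j [-0.41  0.85 -0.01  2.02  0.04  0.27 -2.05] F [-1.3 -0.8 -0.7] gap 85.4
```

View pics/w20.png

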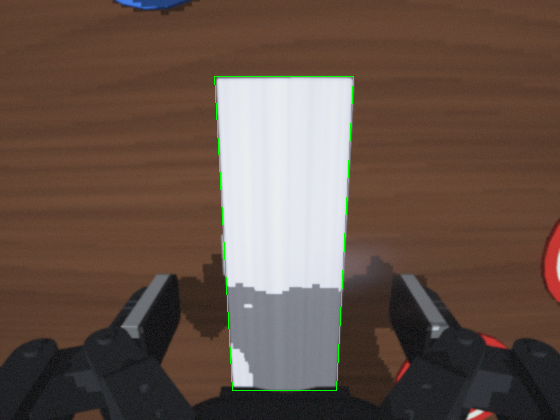

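The outline fits the tin. Descending the rest.

Call:
{"method": "step_arm", "body": {
  "increments": [
    {"dx": 0, "dy": 0, "dz": 0.004, "wx": 0, "wy": 0, "wz": 0, "grip": 1},
    {"dx": 0, "dy": 0, "dz": 0.011, "wx": 0, "wy": 0, "wz": 0, "grip": 1},
    {"dx": 0, "dy": 0, "dz": 0.02, "wx": 0, "wy": 0, "wz": 0, "grip": 1},
    {"dx": 0, "dy": 0, "dz": 0.029, "wx": 0, "wy": 0, "wz": 0, "grip": 1},
    {"dx": 0, "dy": 0, "dz": 0.037, "wx": 0, "wy": 0, "wz": 0, "grip": 1},
    {"dx": 0, "dy": 0, "dz": 0.043, "wx": 0, "wy": 0, "wz": 0, "grip": 1},
    {"dx": 0, "dy": 0, "dz": 0.047, "wx": 0, "wy": 0, "wz": 0, "grip": 1},
    {"dx": 0, "dy": 0, "dz": 0.0485, "wx": 0, "wy": 0, "wz": 0, "grip": 1},
    {"dx": 0, "dy": 0, "dz": 0.0485, "wx": 0, "wy": 0, "wz": 0, "grip": 1},
    {"dx": 0, "dy": 0, "dz": 0.0485, "wx": 0, "wy": 0, "wz": 0, "grip": 1}
  ]
}}

```text
time: 32.22
tool_pos: [489.5, 168.8, 1.8]
tcp_rot: [0.0, 1.0, -0.009, 0.0]
contact_force: [0.5, -0.4, -0.0]
finger_gap: 84.9
```

Call:
{"method": "step_arm", "body": {
  "increments": [
    {"dx": 0, "dy": 0, "dz": 0, "wx": 0, "wy": 0, "wz": 0, "grip": 0.8},
    {"dx": 0, "dy": 0, "dz": 0, "wx": 0, "wy": 0, "wz": 0, "grip": 0.65},
    {"dx": 0, "dy": 0, "dz": 0, "wx": 0, "wy": 0, "wz": 0, "grip": 0.5},
    {"dx": 0, "dy": 0, "dz": 0, "wx": 0, "wy": 0, "wz": 0, "grip": 0.4},
    {"dx": 0, "dy": 0, "dz": 0, "wx": 0, "wy": 0, "wz": 0, "grip": 0.3},
    {"dx": 0, "dy": 0, "dz": 0, "wx": 0, "wy": 0, "wz": 0, "grip": 0.1},
    {"dx": 0, "dy": 0, "dz": 0, "wx": 0, "wy": 0, "wz": 0, "grip": -0.5},
    {"dx": 0, "dy": 0, "dz": 0, "wx": 0, "wy": 0, "wz": 0, "grip": -1},
    {"dx": 0, "dy": 0, "dz": 0, "wx": 0, "wy": 0, "wz": 0, "grip": -1},
    {"dx": 0, "dy": 0, "dz": 0, "wx": 0, "wy": 0, "wz": 0, "grip": -1}
  ]
}}

```text
time: 33.05
tool_pos: [489.7, 169.0, 2.5]
tcp_rot: [-0.0, 1.0, -0.009, 0.0]
contact_force: [-1.2, -0.1, 5.7]
finger_gap: 59.1
```

```bash
python3 -c "
from h import *
for i in range(2):
  s=state(); d=imaging.get_image('side'); go(466.6,-158.3,120,.006)
crop(d['color'],200,200,340,300,5,'s21.png')
"
```

```text
t 33.10 pos [489.7 169.    2.5] d [-0.0174  0.3276 -0.1176] w [-0.0004 -0.0008 -0.0232] j [-0.42  0.95 -0.01  2.02  0.05  0.17 -2.05] F [-0.7  0.7  6.1] gap 58.7
t 33.15 pos [489.7 169.    2.5] d [-0.0174  0.3276 -0.1177] w [-0.0004 -0.0007 -0.0231] j [-0.42  0.95 -0.01  2.02  0.05  0.17 -2.05] F [-0.2  0.6  5.7] gap 58.7
```

View pics/s21.png

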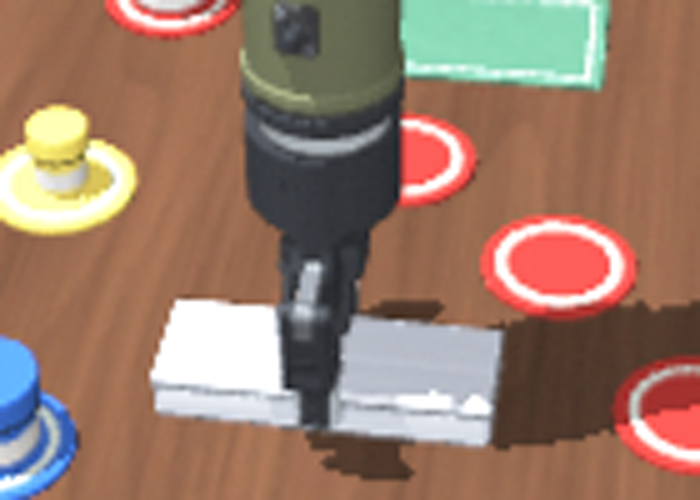

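```bash
python3 -c "
from h import *
I=cv2.imread('pics/top0.png'); d=imaging.get_image('top'); c=cam(d)
def mat(I,c,roi,n):
  a=I.astype(int); m=((a[...,1]>a[...,2]+25)&(a[...,1]>70)).astype(np.uint8); k=np.zeros_like(m); k[roi[1]:roi[3],roi[0]:roi[2]]=1
  m=cv2.morphologyEx(m*k,cv2.MORPH_CLOSE,np.ones((5,5)))
  cs=max(cv2.findContours(m,0,1)[0],key=cv2.contourArea).reshape(-1,2); w=p2w(c,cs,3)[:,:2]
  ctr=(w.min(0)+w.max(0))/2; out=[]
  for ax,s in ((1,1),(1,-1),(0,1),(0,-1)):
    h=(100,48); q=w[(np.abs((w-ctr)[:,1-ax])<h[1-ax]-8)&(s*(w-ctr)[:,ax]>h[ax]-8)]
    if len(q)<8: continue
    p=np.polyfit(q[:,1-ax],q[:,ax],1); out.append((p[0],np.polyval(p,ctr[1-ax])))
  print(n,ctr.round(1),[(round(a,4),round(b,1)) for a,b in out])
mat(I,c,(320,165,370,250),'top')
J=cv2.imread('pics/side0.png'); mat(J,cam(imaging.get_image('side')),(245,190,335,222),'side')
"
```

```text
top [ 465.8 -157.8] [(np.float64(0.016), np.float64(-110.0)), (np.float64(0.0081), np.float64(-204.8)), (np.float64(0.0007), np.float64(565.3)), (np.float64(-0.0474), np.float64(368.1))]
side [ 467.6 -155.8] [(np.float64(0.0133), np.float64(-109.1)), (np.float64(0.012), np.float64(-202.3)), (np.float64(-0.0049), np.float64(566.1)), (np.float64(-0.0054), np.float64(369.0))]
```

Call:
{"method": "step_arm", "body": {
  "increments": [
    {"dx": 0, "dy": 0, "dz": -0.002, "wx": 0, "wy": 0, "wz": 0, "grip": -1},
    {"dx": 0, "dy": 0, "dz": -0.007, "wx": 0, "wy": 0, "wz": 0, "grip": -1},
    {"dx": 0, "dy": 0, "dz": -0.015, "wx": 0, "wy": 0, "wz": 0, "grip": -1},
    {"dx": 0, "dy": 0, "dz": -0.028, "wx": 0, "wy": 0, "wz": 0, "grip": -1},
    {"dx": 0, "dy": 0, "dz": -0.044, "wx": 0, "wy": 0, "wz": 0, "grip": -1},
    {"dx": 0, "dy": 0, "dz": -0.062, "wx": 0, "wy": 0, "wz": 0, "grip": -1},
    {"dx": 0, "dy": 0.002, "dz": -0.082, "wx": 0, "wy": 0, "wz": 0, "grip": -1},
    {"dx": -0.001, "dy": 0.008, "dz": -0.1, "wx": 0, "wy": 0, "wz": -0.003, "grip": -1},
    {"dx": -0.002, "dy": 0.018, "dz": -0.114, "wx": 0, "wy": 0, "wz": -0.006, "grip": -1},
    {"dx": -0.003, "dy": 0.032, "dz": -0.12, "wx": 0, "wy": 0, "wz": -0.01, "grip": -1}
  ]
}}

```text
time: 34.08
tool_pos: [486.8, 138.0, 124.2]
tcp_rot: [-0.001, 1.0, -0.003, 0.002]
contact_force: [1.2, -0.1, -1.8]
finger_gap: 58.7
```

Call:
{"method": "step_arm", "body": {
  "increments": [
    {"dx": -0.001, "dy": 0.017, "dz": 0, "wx": 0, "wy": 0, "wz": -0.003, "grip": -1},
    {"dx": -0.003, "dy": 0.037, "dz": 0, "wx": 0, "wy": 0, "wz": -0.006, "grip": -1},
    {"dx": -0.005, "dy": 0.06, "dz": 0, "wx": 0, "wy": 0, "wz": -0.01, "grip": -1},
    {"dx": -0.008, "dy": 0.085, "dz": 0, "wx": 0, "wy": 0, "wz": -0.014, "grip": -1},
    {"dx": -0.011, "dy": 0.11, "dz": 0, "wx": 0, "wy": 0, "wz": -0.017, "grip": -1},
    {"dx": -0.013, "dy": 0.134, "dz": 0, "wx": 0, "wy": 0, "wz": -0.017, "grip": -1},
    {"dx": -0.015, "dy": 0.154, "dz": 0, "wx": 0, "wy": 0, "wz": -0.017, "grip": -1},
    {"dx": -0.016, "dy": 0.17, "dz": 0, "wx": 0, "wy": 0, "wz": -0.017, "grip": -1},
    {"dx": -0.0165, "dy": 0.179, "dz": 0, "wx": 0, "wy": 0, "wz": -0.017, "grip": -1},
    {"dx": -0.0165, "dy": 0.182, "dz": 0, "wx": 0, "wy": 0, "wz": -0.017, "grip": -1}
  ]
}}

```text
time: 34.92
tool_pos: [467.7, -47.0, 122.2]
tcp_rot: [0.001, 1.0, 0.003, -0.0]
contact_force: [-0.2, 0.4, -1.9]
finger_gap: 59.0
```

```bash
python3 -c "
from h import *
for i in range(16):
  s=state(); d=imaging.get_image('wrist')
  if i%5==0: go(466.8,-158,60,.010)
go(466.8,-158,60,.010)
cv2.imwrite('pics/w22.png',d['color']); np.save('s22.npy',np.r_[s['tool_pos'],s['tcp_rot']])
"
```

```text
t 34.97 pos [468.1 -46.3 122.1] d [-0.0022  0.1117  0.0622] w [ 0.0006 -0.0003 -0.0023] j [ 0.05  0.69 -0.09  2.13  0.17  0.34 -1.73] F [-0.2  1.2 -2.7] gap 58.6
t 35.22 pos [468.3 -43.6 121.8] d [-0.0029  0.1144  0.0617] w [-0.0007 -0.0002  0.0021] j [ 0.05  0.69 -0.09  2.13  0.17  0.33 -1.73] F [ 0.1 -0.1 -1.9] gap 58.9
t 35.47 pos [468.2 -44.6 121.8] d [-0.0026  0.1134  0.0618] w [-0.0001  0.      0.0006] j [ 0.05  0.69 -0.09  2.13  0.17  0.33 -1.73] F [-0.1 -0.4 -2.4] gap 58.9
t 35.72 pos [468.1 -45.  121.8] d [-0.0024  0.1129  0.0618] w [ 0.0001 -0.     -0.0001] j [ 0.05  0.69 -0.09  2.13  0.17  0.33 -1.73] F [-0.8  0.1 -1.1] gap 59.0
t 35.72 pos [468.1 -45.  121.8] d [-0.0024  0.1129  0.0618] w [ 0.0001 -0.     -0.0001] j [ 0.05  0.69 -0.09  2.13  0.17  0.33 -1.73] F [-0.8  0.1 -1.1] gap 59.0
```

View pics/w22.png

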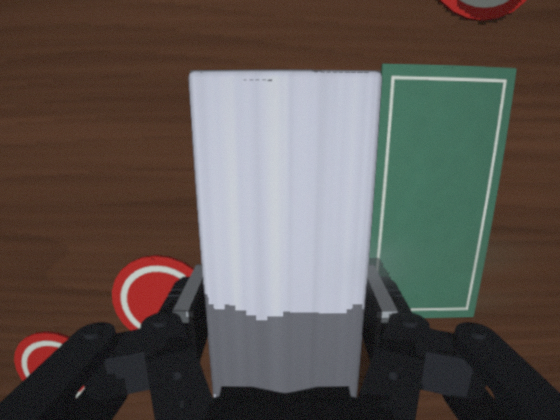

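```bash
python3 -c "
from h import *
I=cv2.imread('pics/w22.png')
cv2.imwrite('pics/w22c.png',np.vstack([cv2.resize(I[55:105,370:530],None,fx=5,fy=5,interpolation=2),cv2.resize(I[280:330,370:530],None,fx=5,fy=5,interpolation=2)]))
cv2.imwrite('pics/w22d.png',np.vstack([cv2.resize(I[60:95,180:390],None,fx=3.8,fy=3.8,interpolation=2),cv2.resize(I[375:405,180:390],None,fx=3.8,fy=3.8,interpolation=2)]))"
```

```text
(no output)
```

View pics/w22c.png

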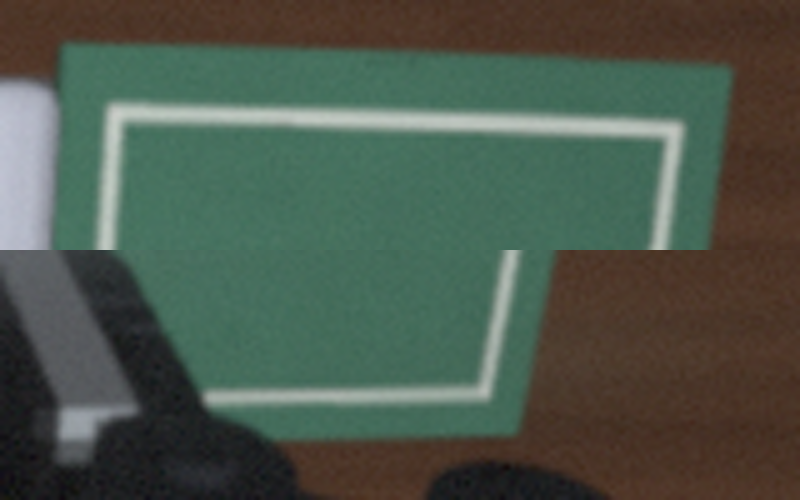

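View pics/w22d.png

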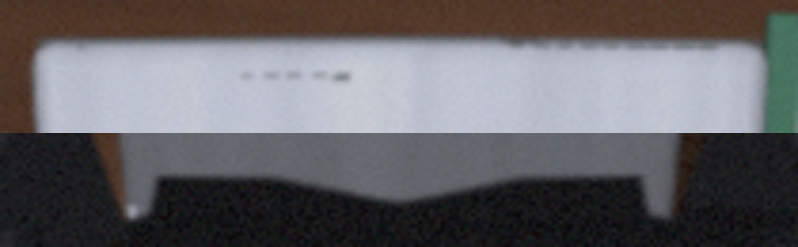

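```bash
python3 -c "
from h import *
np.set_printoptions(precision=2,suppress=True)
v=np.load('s22.npy'); s=dict(tool_pos=v[:3],tcp_rot=v[3:]); c=cam(imaging.get_image('wrist'),s)
px=np.array([(61,43),(733,67),(520,186)])/5.-.4+np.array([(370,55),(370,55),(370,280)])
w=p2w(c,px,3); print(w); a,b,n=w
print('len',np.linalg.norm(a-b),np.linalg.norm(b-n),'yaw',np.arctan2((b-n)[1],(b-n)[0]),np.arctan2((b-a)[0],-(b-a)[1]),'ctr',(a+n)/2)
q=p2w(c,np.array([(34,40),(767,40)])/3.8-.37+np.array([180,60]),121.8+25.5); print('tin far edge',q, 'yaw',np.arctan2((q[1]-q[0])[0],-(q[1]-q[0])[1]),'tool',v[:3])
go(466.8,-158,60,.010)"
```

```text
[[ 565.89 -109.74    3.  ]
 [ 566.43 -205.13    3.  ]
 [ 366.99 -207.14    3.  ]]
len 95.39165297404553 199.45061499831195 yaw 0.010082943228058883 0.005689764626459052 ctr [ 466.44 -158.44    3.  ]
tin far edge [[552.38 -15.26 147.3 ]
 [552.95 -73.88 147.3 ]] yaw 0.009825535447282796 tool [468.11 -44.98 121.77]
t 35.77 pos [468.1 -45.1 121.8] d [-0.    0.11  0.06] w [ 0. -0. -0.] j [ 0.05  0.69 -0.09  2.13  0.17  0.33 -1.73] F [ 0.7 -0.7 -1.9] gap 58.5
```

Mat centre (466.4, −158.4) agrees with the top view. The tin in hand is aligned with yaw about 0.01. Moving over the mat.

Call:
{"method": "step_arm", "body": {
  "increments": [
    {"dx": 0, "dy": 0.005, "dz": 0, "wx": 0, "wy": 0, "wz": 0, "grip": -1},
    {"dx": 0, "dy": 0.017, "dz": 0.003, "wx": 0, "wy": 0, "wz": 0, "grip": -1},
    {"dx": -0.001, "dy": 0.034, "dz": 0.008, "wx": 0, "wy": 0, "wz": 0, "grip": -1},
    {"dx": -0.001, "dy": 0.054, "dz": 0.016, "wx": 0, "wy": 0, "wz": 0, "grip": -1},
    {"dx": -0.002, "dy": 0.074, "dz": 0.026, "wx": 0, "wy": 0, "wz": 0, "grip": -1},
    {"dx": -0.002, "dy": 0.091, "dz": 0.036, "wx": 0, "wy": 0, "wz": 0, "grip": -1},
    {"dx": -0.0025, "dy": 0.103, "dz": 0.045, "wx": 0, "wy": 0, "wz": 0, "grip": -1},
    {"dx": -0.0025, "dy": 0.11, "dz": 0.052, "wx": 0, "wy": 0, "wz": 0, "grip": -1},
    {"dx": -0.0025, "dy": 0.1125, "dz": 0.058, "wx": 0, "wy": 0, "wz": 0, "grip": -1},
    {"dx": -0.0025, "dy": 0.113, "dz": 0.062, "wx": 0, "wy": 0, "wz": 0, "grip": -1}
  ]
}}

```text
time: 36.6
tool_pos: [466.6, -158.0, 59.1]
tcp_rot: [-0.0, 1.0, 0.005, -0.0]
contact_force: [-0.2, 1.0, -2.1]
finger_gap: 58.7
```

Call:
{"method": "step_arm", "body": {
  "increments": [
    {"dx": 0, "dy": 0, "dz": 0.004, "wx": 0, "wy": 0, "wz": 0, "grip": -1},
    {"dx": 0, "dy": 0, "dz": 0.01, "wx": 0, "wy": 0, "wz": 0, "grip": -1},
    {"dx": 0, "dy": 0, "dz": 0.016, "wx": 0, "wy": 0, "wz": 0, "grip": -1},
    {"dx": 0, "dy": 0, "dz": 0.022, "wx": 0, "wy": 0, "wz": 0, "grip": -1},
    {"dx": 0, "dy": 0, "dz": 0.028, "wx": 0, "wy": 0, "wz": 0, "grip": -1},
    {"dx": 0, "dy": 0, "dz": 0.033, "wx": 0, "wy": 0, "wz": 0, "grip": -1},
    {"dx": 0, "dy": 0, "dz": 0.037, "wx": 0, "wy": 0, "wz": 0, "grip": -1},
    {"dx": 0, "dy": 0, "dz": 0.039, "wx": 0, "wy": 0, "wz": 0, "grip": -1},
    {"dx": 0, "dy": 0, "dz": 0.04, "wx": 0, "wy": 0, "wz": 0, "grip": -1},
    {"dx": 0, "dy": 0, "dz": 0.04, "wx": 0, "wy": 0, "wz": 0, "grip": -1}
  ]
}}

```text
time: 37.43
tool_pos: [466.7, -158.1, 19.6]
tcp_rot: [0.0, 1.0, 0.005, -0.0]
contact_force: [-0.1, -0.6, -1.4]
finger_gap: 59.0
```

```bash
python3 -c "
from h import *
for i in range(10):
  s=state(); d=imaging.get_image('top')
  if i%3==0: go(466.8,-158.2,5.5,.009)
crop(d['color'],310,150,390,260,5,'t23.png')
d=imaging.get_image('wrist'); cv2.imwrite('pics/w23.png',d['color'])
"
```

```text
t 37.48 pos [ 466.8 -158.1   19.8] d [0.     0.0001 0.0143] w [ 0.0001 -0.0002  0.0007] j [ 0.26  0.9  -0.05  2.1   0.27  0.15 -1.59] F [-0.2 -0.4 -1.3] gap 58.9
t 37.63 pos [ 466.9 -158.2   20. ] d [-0.0001  0.      0.0145] w [ 0.0002 -0.0005  0.0007] j [ 0.26  0.9  -0.05  2.1   0.27  0.15 -1.59] F [ 0.2 -1.  -1.9] gap 59.0
t 37.78 pos [ 466.8 -158.1   20. ] d [-0.0001  0.0001  0.0145] w [ 0.0002 -0.0004  0.0008] j [ 0.26  0.9  -0.05  2.1   0.27  0.15 -1.59] F [-0.6  0.9 -1.8] gap 59.4
t 37.93 pos [ 466.8 -158.1   19.9] d [-0.      0.0001  0.0144] w [ 0.0001 -0.0002  0.0008] j [ 0.26  0.9  -0.05  2.1   0.27  0.15 -1.59] F [-1.   0.2 -2. ] gap 58.5
```

View pics/w23.png

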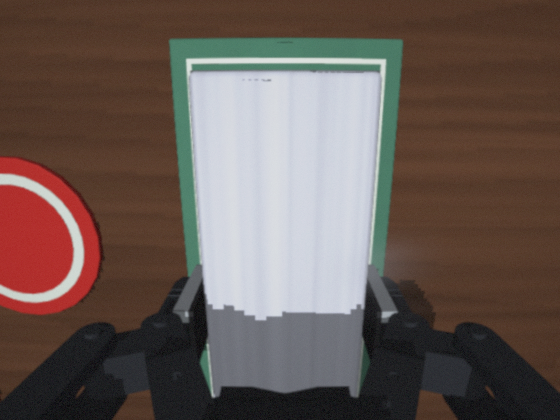

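The tin is centred over the mat, with side margins of 19 and 21 px. Lowering the last 14.5 mm.

Call:
{"method": "step_arm", "body": {
  "increments": [
    {"dx": 0, "dy": 0, "dz": 0.002, "wx": 0, "wy": 0, "wz": 0, "grip": -1},
    {"dx": 0, "dy": 0, "dz": 0.0045, "wx": 0, "wy": 0, "wz": 0, "grip": -1},
    {"dx": 0, "dy": 0, "dz": 0.007, "wx": 0, "wy": 0, "wz": 0, "grip": -1},
    {"dx": 0, "dy": 0, "dz": 0.009, "wx": 0, "wy": 0, "wz": 0, "grip": -1},
    {"dx": 0, "dy": 0, "dz": 0.0108, "wx": 0, "wy": 0, "wz": 0, "grip": -1},
    {"dx": 0, "dy": 0, "dz": 0.0122, "wx": 0, "wy": 0, "wz": 0, "grip": -1},
    {"dx": 0, "dy": 0, "dz": 0.0133, "wx": 0, "wy": 0, "wz": 0, "grip": -1},
    {"dx": 0, "dy": 0, "dz": 0.0141, "wx": 0, "wy": 0, "wz": 0, "grip": -1},
    {"dx": 0, "dy": 0, "dz": 0.0146, "wx": 0, "wy": 0, "wz": 0, "grip": -1},
    {"dx": 0, "dy": 0, "dz": 0.0146, "wx": 0, "wy": 0, "wz": 0, "grip": -1}
  ]
}}

```text
time: 38.82
tool_pos: [466.7, -158.0, 5.5]
tcp_rot: [0.0, 1.0, 0.005, 0.0]
contact_force: [-1.1, 1.1, 1.7]
finger_gap: 59.3
```

```bash
python3 -c "
from h import *
for i in range(4):
  s=state(); d=imaging.get_image('side'); go(466.8,-158.2,5.5,.009)
crop(d['color'],230,160,350,250,6,'s24.png')
"
```

```text
t 38.87 pos [ 466.7 -158.1    5.5] d [ 0.0001  0.0001 -0.    ] w [ 0.0002 -0.0001  0.0008] j [ 0.26  0.93 -0.04  2.1   0.27  0.12 -1.6 ] F [-1.2  0.5  2.5] gap 58.9
t 38.92 pos [ 466.7 -158.1    5.5] d [ 0.0001  0.0001 -0.    ] w [ 0.0002 -0.0002  0.0008] j [ 0.26  0.93 -0.04  2.1   0.27  0.12 -1.6 ] F [-1.   0.3  2.5] gap 59.0
t 38.97 pos [ 466.7 -158.     5.5] d [ 0.0001  0.0002 -0.    ] w [ 0.0001 -0.0002  0.0008] j [ 0.26  0.93 -0.04  2.1   0.27  0.12 -1.6 ] F [-1.8  0.4  4.5] gap 58.7
t 39.02 pos [ 466.7 -158.1    5.5] d [ 0.0001  0.0001 -0.    ] w [ 0.0001 -0.0001  0.0008] j [ 0.26  0.93 -0.04  2.1   0.27  0.12 -1.6 ] F [-1.   0.6  3.7] gap 58.9
```

View pics/s24.png

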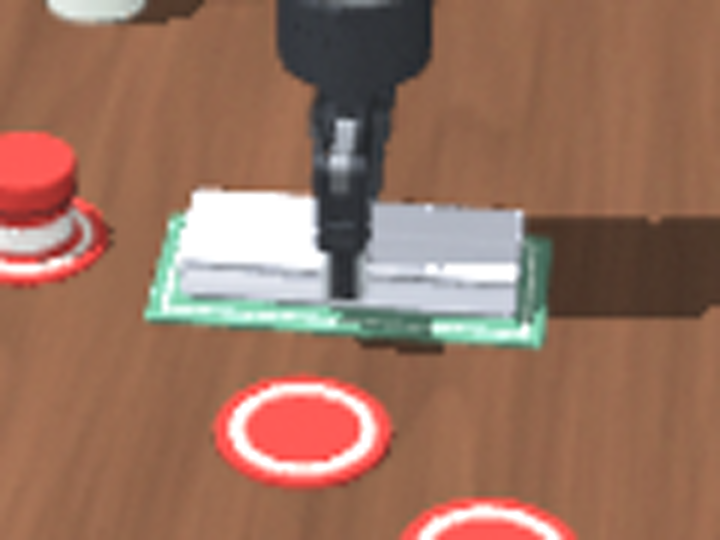

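Call:
{"method": "step_arm", "body": {
  "increments": [
    {"dx": 0, "dy": 0, "dz": 0, "wx": 0, "wy": 0, "wz": 0, "grip": 0.45},
    {"dx": 0, "dy": 0, "dz": 0, "wx": 0, "wy": 0, "wz": 0, "grip": 0.55},
    {"dx": 0, "dy": 0, "dz": 0, "wx": 0, "wy": 0, "wz": 0, "grip": 0.7},
    {"dx": 0, "dy": 0, "dz": 0, "wx": 0, "wy": 0, "wz": 0, "grip": 0.85},
    {"dx": 0, "dy": 0, "dz": 0, "wx": 0, "wy": 0, "wz": 0, "grip": 1},
    {"dx": 0, "dy": 0, "dz": 0, "wx": 0, "wy": 0, "wz": 0, "grip": 1},
    {"dx": 0, "dy": 0, "dz": -0.003, "wx": 0, "wy": 0, "wz": 0, "grip": 1},
    {"dx": 0, "dy": 0, "dz": -0.012, "wx": 0, "wy": 0, "wz": 0, "grip": 1},
    {"dx": 0, "dy": 0, "dz": -0.03, "wx": 0, "wy": 0, "wz": 0, "grip": 1},
    {"dx": 0, "dy": 0, "dz": -0.055, "wx": 0, "wy": 0, "wz": 0, "grip": 1}
  ]
}}

```text
time: 39.85
tool_pos: [465.7, -157.7, 60.3]
tcp_rot: [-0.0, 1.0, 0.005, -0.001]
contact_force: [1.1, -0.2, 0.4]
finger_gap: 85.5
```

Call:
{"method": "step_arm", "body": {
  "increments": [
    {"dx": 0, "dy": 0, "dz": -0.025, "wx": 0, "wy": 0, "wz": 0, "grip": 1},
    {"dx": 0, "dy": 0, "dz": -0.05, "wx": 0, "wy": 0, "wz": 0, "grip": 1},
    {"dx": 0, "dy": 0, "dz": -0.075, "wx": 0, "wy": 0, "wz": 0, "grip": 1},
    {"dx": 0, "dy": 0, "dz": -0.1, "wx": 0, "wy": 0, "wz": 0, "grip": 1},
    {"dx": 0, "dy": 0, "dz": -0.125, "wx": 0, "wy": 0, "wz": 0, "grip": 1},
    {"dx": 0, "dy": 0, "dz": -0.145, "wx": 0, "wy": 0, "wz": 0, "grip": 1},
    {"dx": 0, "dy": 0, "dz": -0.158, "wx": 0, "wy": 0, "wz": 0, "grip": 1},
    {"dx": 0, "dy": 0, "dz": -0.165, "wx": 0, "wy": 0, "wz": 0, "grip": 1},
    {"dx": 0, "dy": 0, "dz": -0.165, "wx": 0, "wy": 0, "wz": 0, "grip": 1},
    {"dx": 0, "dy": 0, "dz": -0.165, "wx": 0, "wy": 0, "wz": 0, "grip": 1}
  ]
}}

```text
time: 40.68
tool_pos: [466.4, -158.1, 225.2]
tcp_rot: [0.0, 1.0, 0.005, -0.0]
contact_force: [0.2, -0.0, -0.5]
finger_gap: 85.1
```

```bash
python3 -c "
from h import *
for i in range(10): d=imaging.get_image('side')
crop(d['color'],150,130,350,280,4,'s25.png')
go(466,-158,200)
s=state(); d=imaging.get_image('wrist'); cv2.imwrite('pics/w25.png',d['color']); np.save('s25.npy',np.r_[s['tool_pos'],s['tcp_rot']])
d=imaging.get_image('top'); crop(d['color'],120,60,480,270,2,'t25.png')
"
```

```text
t 41.18 pos [ 466.7 -158.   224.9] d [-0.0006  0.      0.0249] w [-0.0001  0.0004  0.0099] j [ 0.37  0.53 -0.21  1.96  0.17  0.66 -1.51] F [ 0.2 -0.1 -0.1] gap 85.4
```

View pics/s25.png

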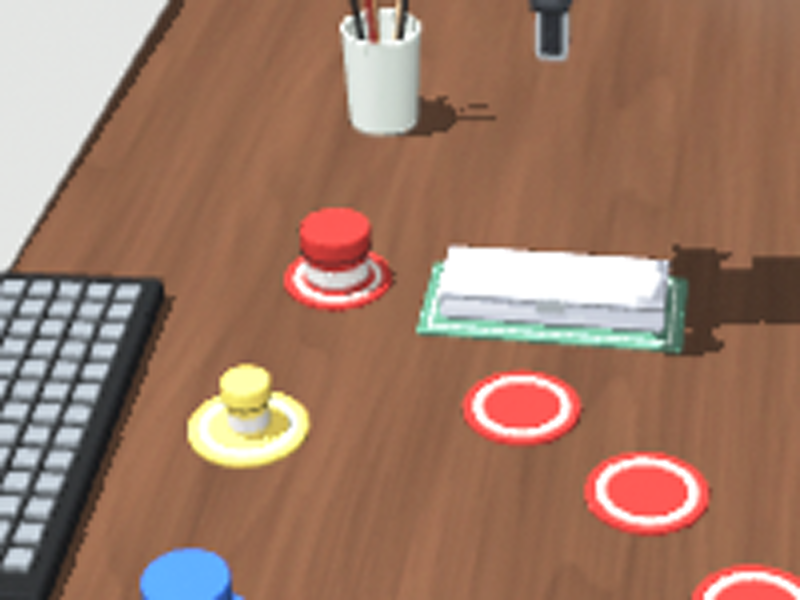

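View pics/w25.png

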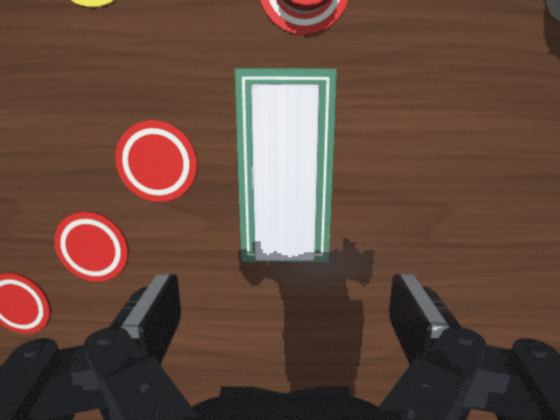

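View pics/t25.png

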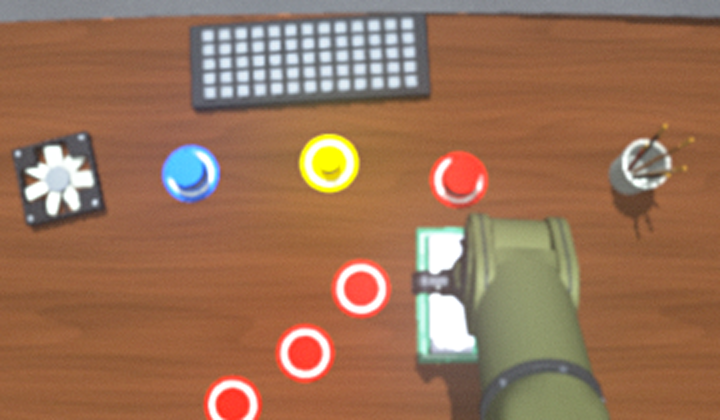

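Everything looks in place. As a final numeric check, I'll overlay the ideal outlines on fresh pictures.

```bash
python3 -c "
from h import *
v=np.load('s25.npy'); s=dict(tool_pos=v[:3],tcp_rot=v[3:]); d=imaging.get_image('wrist'); c=cam(d,s); I=cv2.imread('pics/w25.png')
def rect(L,W,z,yaw=.009,x=466.5,y=-158.4):
  R=np.array([[np.cos(yaw),-np.sin(yaw)],[np.sin(yaw),np.cos(yaw)]]); return np.c_[np.array([(L,W),(L,-W),(-L,-W),(-L,W)])/2@R.T+[x,y],[z]*4]
B=cv2.resize(I[50:280,200:370],None,fx=3,fy=3,interpolation=2)
def dr(P): cv2.polylines(B,[(((w2p(c,P)-[200,50]+.5)*3-.5)*16).astype(np.int32)],True,(0,0,255),1,shift=4)
dr(rect(170,60,31)); dr(rect(200,96,3)); cv2.imwrite('pics/w25b.png',B[:600])
d=imaging.get_image('top'); c=cam(d); T=cv2.resize(d['color'][120:170,190:380],None,fx=4,fy=4,interpolation=2)
th=np.linspace(0,2*np.pi,50)
for x,y,r,z in [(650.4,229.3,27,50),(664.5,20.3,17,44),(638.3,-173.5,27,50)]:
  for rr,zz in((r,z),(42,4)):
    P=np.c_[x+rr*np.cos(th),y+rr*np.sin(th),np.full(50,zz)]; cv2.polylines(T,[(((w2p(c,P)-[190,120]+.5)*4-.5)*16).astype(np.int32)],True,(0,0,0),1,shift=4)
cv2.imwrite('pics/t25b.png',T)
"
```

```text
(no output)
```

View pics/w25b.png

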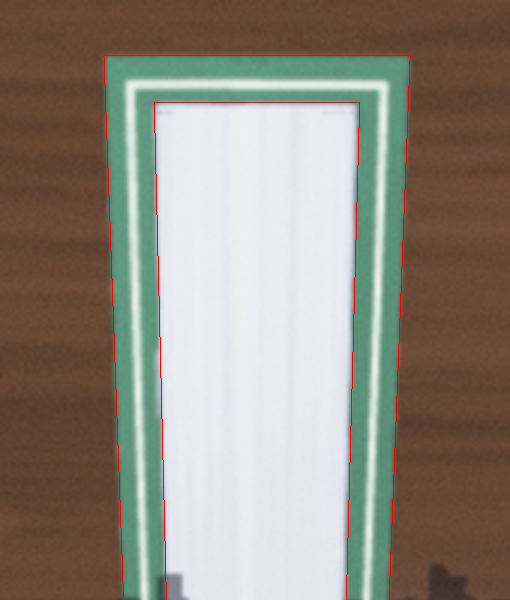

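View pics/t25b.png

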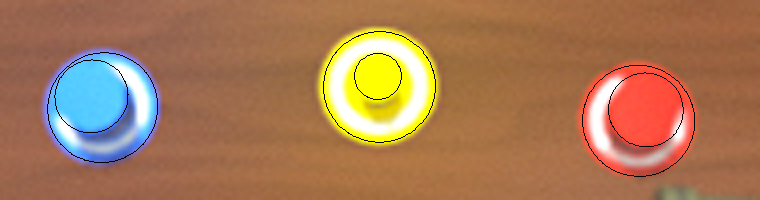

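The ideal outlines of tin, mat, lids and coasters all coincide with the pictures to about a millimetre. The robot is clear of everything, so I'm handing in.

```bash
python3 -c "
from h import *
print(workorder.job_done()); print(state()['time'])"
```

```text
the job is handed in; nothing more can be done
None
the job is handed in; nothing more can be done
```

The job is done and handed in at about 41 s of the 128 s allowed. The hand-in reports no verdict.

- **Order and placing:** I moved the yellow pot, then red, then blue, each to the middle of its own coaster. The red coaster was the one farthest to the robot's right. The tin stayed put until all three stood there, then went onto the green mat lengthwise. Each thing was lowered until the force showed contact (about 2–6 N) before the gripper opened.
- **Last checks:** Outlines of perfectly placed lids and tin, drawn over fresh wrist and top pictures, matched to about 1 mm. The tin's near end was left out of that check by the crop, though it looked right in the full wrist picture. The pots stood upright in the side and top views, with blue cut off at the edge of the last side picture. The brush cup and fan look untouched, and the gripper was about 190 mm clear of the tin.
- **Disagreements:** The side camera read about 2–3 mm further left (+y) than the top and wrist cameras, so I used those two. The arm also overshot by a few mm after fast moves, so I let it settle before measuring or setting down. One early move call was refused for missing fields; nothing moved.

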